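# Pack the mosaic kit drawer

## Robot

A 6-joint arm with a two-finger parallel gripper is mounted at the origin on the work surface. World frame = base frame: x ahead of the robot, y to its left, z up, the work surface at z = 0. Lengths are in m, angles in rad, forces in N, time in s.
With the tool pointing down it reaches from about 0.3 to 0.775 m from the base axis. Payload 14.6 kg.
Tool frame: the origin (TCP) lies midway between the tips of the shut fingers; the grasp point (between the pads) lies robot.grasp_offset behind it (robot.grasp_offset is the distance from the TCP to the grasp point, in m); z points along the fingers, y is the direction in which the jaws open and shut (so a half turn about z gives the same grasp; the last joint's range is limited). The gripper opens to 85 mm and grips with 20 to 120 N. Pads are 22 mm wide; open, the fingers measure 114 mm over their backs; the gripper's body (76 mm by 85 mm) begins 54 mm behind the grasp point. The pads swing forward as they close: fully open they stand 13 mm farther back than shut.
Start: joints at [-1.172, 0.3, 1.521, -0, 1.321, -0.067], TCP at [0.247, -0.491, 0.231] pointing down, gripper open.
Joint ranges: [-3.03, 3.03], [-0.79, 2.21], [0.23, 2.52], [-1.04, 4.18], [0, 3.07], [-2.55, 2.55]. Speed limits (rad/s): [2.22, 2.22, 2.57, 3.14, 3.14, 3.14].

## Interface

Orientations are given as [roll, pitch, yaw] about the fixed x, y, z axes, in that order (R = Rz(yaw) Ry(pitch) Rx(roll)).
In Python, from cell import readout, get_image, camera_params, robot, search_frame, outline_of gives the robot as it stands.
- The arm moves only by the tool apply_moves, never from a script. Its arguments are lists of equal length, an entry for each row: "dp": the shift along the tool's x, y, z in cm, a list of three; "delta_rot": the turn, a rotation vector about the tool's x, y, z in degrees, a list of three. A call has 1 to 20 rows; each row is the pose to reach, as a shift and turn from the pose commanded when the call began, along the tool's axes at that moment; what a row does not reach only later rows make up. A row lasts 1/10 s, in which the tool goes at most 50 mm and 8.59 degrees, less where a joint would pass 70% of its speed; a pose out of reach is approached as far as the arm can. A call with a gripper value outside its range is refused whole. "fingers" is the opening, from -1 (shut) to 1 (fully open), set as the call begins (left out, the last holds). The fingers move at their own pace and stop on an object; "force" is the grip in N (left out, the last holds). Time passes only in rows, so rows that repeat a pose let the fingers close. It gives the time, the measured TCP pose, the force and the opening at its end, in the units of the state.
- readout.state(): the state, without advancing time (a new reading comes with each control period).
- get_image(name): name is "scene" or "side" or "wrist"; returns the picture (400x640x3 uint8, blue, green, red); there is no depth.
- camera_params(name): a dict with "camera_matrix" (3x3 intrinsics, pixels), "k1" (the pictures are not rectified: a ray, as slopes to the right and down, at radius r is drawn at 1 + k1 r^2 times it, then the intrinsics apply), "rvec" (rotation vector, rad) and "tvec" (3), from world to camera coordinates, as OpenCV has them. Camera axes: x right, y down, z forward; pixel columns grow to the right and rows downward; lengths in m; the calibration is good to about 2 mm. A picture is of the moment at which its call begins: read the wrist's pose just before it. camera_params takes no time and is no camera call; for the wrist camera it gives the pose at the moment of the call.
- robot.sign_off(): hands the job in, once; it reports no verdict.
Trained networks look in the newest picture that a camera, given by its name, has taken for a name from the list of things; names that differ only in an ending like _2 or _b are one class to them, and where a whole thing is asked for, a point or a joint stands for the part that bears it (a point fixed in the world has none). Each returns a list of dicts, best first, with "confidence" (0 to 1); they miss things now and then, are a little off and sometimes report something else, mostly with a low value. They report only what shows in the picture. A call takes as long as a camera call.
- search_frame(camera, target): "rect" ([centre column, centre row, width, height] in pixels, round what is visible of it).
- outline_of(camera, target): "region" (400x640 bool, what is visible of it) and "rect" ([centre column, centre row, width, height] in pixels, round what is visible of it).
The state is a dict: "clock": time; "joint_pos": joint angles; "qvel": joint speeds; "effort": joint torques, N m; "eef_pos": TCP position; "eef_rot": TCP orientation; "ft_force": force on the tool from outside, world axes, zero at the start; "moment": the same for the moment, N m; "finger_gap": opening from 0.0 (shut) to 1.0 (fully open).
Only numpy, scipy, OpenCV 4.12 (cv2) and the standard library are available. Lean on these libraries where they do the work, as an engineer would, in place of code of your own. Each camera call takes 0.05 s, during which the arm holds its last target.

## Task

Pack the kit drawer for the next mosaic student: pull out the drawer of the low white cabinet, put in every lidded cup of glass chips, ink bottle, grout float and bead tin that is out on the table (not all of them are there every time) together with the one plywood panel that fits the white frame lying on the green mat, then push the drawer fully shut. Leave the other two panels and the roll of tape where they are.

Things in the scene. Friction and masses are not known exactly. Their poses are not given: they have to be found in the camera images.
- kit_drawer0 (a joint): The one drawer of the low white cabinet (fixed; 280 mm deep, 340 wide, 95 tall), metres pulled out: 0 shut (front flush with the cabinet), 0.198 at its stop; starts 0 to 0.03. Slides out along the cabinet's -x, roughly towards the robot; about 1 N of friction, no spring, stays where it is left.
- kit_drawer0_handle (a point): Middle of the drawer's dark bar handle: a horizontal bar 120 mm long along the drawer's y, 11 mm thick, on two posts about 50 mm either side of the middle, 35 mm clear (centre to face) in front of the drawer front, at z 0.060. Axes as the drawer: -x is the way it pulls out.
- drawer_floor (a point): Middle of the front edge of the drawer's inner floor (z 0.022), moves with the drawer; x into the cabinet, y across. Inside: x 0 to 0.235, y -0.149 to 0.149; above the floor the side walls stand 34 mm (6 mm thick), the front 54 mm (15 mm thick). Pulled out by q, only the part with x below q - 0.006 is open from above, the rest is under the cabinet top (61 mm clear height).
- cup_amber: Lidded clear portion cup, standing, filled with amber glass chips (orange), pale lid with a dot of orange: a 43 mm diameter, 34 mm tall cylinder (lid rim 45 mm), 40-85 g. Origin: centre of its underside, z up through the lid. May be absent (None).
- cup_teal: Lidded clear portion cup, standing, filled with teal glass chips (blue-green), pale lid with a dot of blue-green: a 43 mm diameter, 34 mm tall cylinder (lid rim 45 mm), 40-85 g. Origin: centre of its underside, z up through the lid. May be absent (None).
- cup_black: Lidded clear portion cup, standing, filled with black glass chips (black), pale lid with a dot of black: a 43 mm diameter, 34 mm tall cylinder (lid rim 45 mm), 40-85 g. Origin: centre of its underside, z up through the lid. May be absent (None).
- ink: Square dark-blue ink bottle, standing: 36 x 36 mm body 32 mm tall, then a black round cap 26 mm in diameter to 46 mm height; 55-115 g. Origin: centre of its underside. May be absent (None).
- float: Small grout float: green plate 70 (x) x 36 (y) x 10 mm lying flat, with a wooden grip bar 56 (x) x 16 (y) mm on it reaching to 36 mm height; 40-85 g. Origin: centre of its underside. May be absent (None).
- tin: Flat bead tin, magenta with a silvery lid: 71 (x) x 47 (y) x 26 mm, 60-130 g. Origin: centre of its underside. May be absent (None).
- panel_34: Flat birch-plywood panel, 70 mm long (its x) by 34 mm wide (its y) by 12 mm thick (z), lying flat on the table. Origin: centre of its underside.
- panel_44: Flat birch-plywood panel, 70 mm long (its x) by 44 mm wide (its y) by 12 mm thick (z), lying flat on the table; fits neither frame properly (too wide for one, loose in the other). Origin: centre of its underside.
- panel_54: Flat birch-plywood panel, 70 mm long (its x) by 54 mm wide (its y) by 12 mm thick (z), lying flat on the table. Origin: centre of its underside.
- frame_narrow: White wooden picture frame lying flat, fixed, 16 mm high, bars 18 mm wide; rectangular opening 74 mm long (its x) by 37 mm wide (its y), so it takes the 34 mm wide panel. Origin: centre of the opening, underside. It lies either on the green mat or on the grey card.
- frame_wide: White wooden picture frame lying flat, fixed, 16 mm high, bars 18 mm wide; rectangular opening 74 mm long (its x) by 57 mm wide (its y), so it takes the 54 mm wide panel. Origin: centre of the opening, underside. It lies either on the green mat or on the grey card.
- mat: Green cutting mat, 150 x 170 x 2 mm, fixed, beside the cabinet on its left or right; the frame lying on it (their centres within 0.08 m) is the one the kit is for. Origin: centre of its underside.
- card: Grey pad, 150 x 170 x 2 mm, fixed, on the other side of the cabinet, with the other frame on it. Origin: centre of its underside.
- tape: Roll of cream masking tape lying flat among the task's things: 48 mm diameter, 22 mm tall; to be left alone. Origin: centre of its underside.

How it is judged:
On the way, in this order (a step that is already met when the one before it is completed fails the run):
1. the drawer is pulled open by more than 150 mm (value of joint kit_drawer0 above 0.15 m), for 0.2 s.
2. with the drawer open by more than 100 mm, every cup, ink bottle, float and tin that is present and the fitting panel, and no other panel, lie in the drawer (x of cup_amber in the frame of drawer_floor between -0.002 and 0.237 m and y of cup_amber in the frame of drawer_floor between -0.15 and 0.15 m and z of cup_amber in the frame of drawer_floor between -0.006 and 0.04 m and x of cup_teal in the frame of drawer_floor between -0.002 and 0.237 m and y of cup_teal in the frame of drawer_floor between -0.15 and 0.15 m and z of cup_teal in the frame of drawer_floor between -0.006 and 0.04 m and x of cup_black in the frame of drawer_floor between -0.002 and 0.237 m and y of cup_black in the frame of drawer_floor between -0.15 and 0.15 m and z of cup_black in the frame of drawer_floor between -0.006 and 0.04 m and x of ink in the frame of drawer_floor between -0.002 and 0.237 m and y of ink in the frame of drawer_floor between -0.15 and 0.15 m and z of ink in the frame of drawer_floor between -0.006 and 0.04 m and x of float in the frame of drawer_floor between -0.002 and 0.237 m and y of float in the frame of drawer_floor between -0.15 and 0.15 m and z of float in the frame of drawer_floor between -0.006 and 0.04 m and x of tin in the frame of drawer_floor between -0.002 and 0.237 m and y of tin in the frame of drawer_floor between -0.15 and 0.15 m and z of tin in the frame of drawer_floor between -0.006 and 0.04 m and ((horizontal distance between frame_narrow and mat below 0.12 m and (x of panel_34 in the frame of drawer_floor between -0.002 and 0.237 m and y of panel_34 in the frame of drawer_floor between -0.15 and 0.15 m and z of panel_34 in the frame of drawer_floor between -0.006 and 0.04 m) and not (x of panel_54 in the frame of drawer_floor between -0.002 and 0.237 m and y of panel_54 in the frame of drawer_floor between -0.15 and 0.15 m and z of panel_54 in the frame of drawer_floor between -0.006 and 0.04 m)) or (horizontal distance between frame_wide and mat below 0.12 m and (x of panel_54 in the frame of drawer_floor between -0.002 and 0.237 m and y of panel_54 in the frame of drawer_floor between -0.15 and 0.15 m and z of panel_54 in the frame of drawer_floor between -0.006 and 0.04 m) and not (x of panel_34 in the frame of drawer_floor between -0.002 and 0.237 m and y of panel_34 in the frame of drawer_floor between -0.15 and 0.15 m and z of panel_34 in the frame of drawer_floor between -0.006 and 0.04 m))) and not (x of panel_44 in the frame of drawer_floor between -0.002 and 0.237 m and y of panel_44 in the frame of drawer_floor between -0.15 and 0.15 m and z of panel_44 in the frame of drawer_floor between -0.006 and 0.04 m) and value of joint kit_drawer0 above 0.1 m), for 0.2 s.
3. the drawer is pushed shut to within 8 mm (value of joint kit_drawer0 below 0.008 m), for 0.2 s.
At the end, for the whole second after the job is handed in: The drawer is shut to within 8 mm; every cup, ink bottle, float and tin present and the panel fitting the frame on the green mat rest inside it; the other two panels and the tape are within 60 mm of where they began (x of cup_amber in the frame of drawer_floor between -0.002 and 0.237 m and y of cup_amber in the frame of drawer_floor between -0.15 and 0.15 m and z of cup_amber in the frame of drawer_floor between -0.006 and 0.04 m and x of cup_teal in the frame of drawer_floor between -0.002 and 0.237 m and y of cup_teal in the frame of drawer_floor between -0.15 and 0.15 m and z of cup_teal in the frame of drawer_floor between -0.006 and 0.04 m and x of cup_black in the frame of drawer_floor between -0.002 and 0.237 m and y of cup_black in the frame of drawer_floor between -0.15 and 0.15 m and z of cup_black in the frame of drawer_floor between -0.006 and 0.04 m and x of ink in the frame of drawer_floor between -0.002 and 0.237 m and y of ink in the frame of drawer_floor between -0.15 and 0.15 m and z of ink in the frame of drawer_floor between -0.006 and 0.04 m and x of float in the frame of drawer_floor between -0.002 and 0.237 m and y of float in the frame of drawer_floor between -0.15 and 0.15 m and z of float in the frame of drawer_floor between -0.006 and 0.04 m and x of tin in the frame of drawer_floor between -0.002 and 0.237 m and y of tin in the frame of drawer_floor between -0.15 and 0.15 m and z of tin in the frame of drawer_floor between -0.006 and 0.04 m and ((horizontal distance between frame_narrow and mat below 0.12 m and (x of panel_34 in the frame of drawer_floor between -0.002 and 0.237 m and y of panel_34 in the frame of drawer_floor between -0.15 and 0.15 m and z of panel_34 in the frame of drawer_floor between -0.006 and 0.04 m) and not (x of panel_54 in the frame of drawer_floor between -0.002 and 0.237 m and y of panel_54 in the frame of drawer_floor between -0.15 and 0.15 m and z of panel_54 in the frame of drawer_floor between -0.006 and 0.04 m)) or (horizontal distance between frame_wide and mat below 0.12 m and (x of panel_54 in the frame of drawer_floor between -0.002 and 0.237 m and y of panel_54 in the frame of drawer_floor between -0.15 and 0.15 m and z of panel_54 in the frame of drawer_floor between -0.006 and 0.04 m) and not (x of panel_34 in the frame of drawer_floor between -0.002 and 0.237 m and y of panel_34 in the frame of drawer_floor between -0.15 and 0.15 m and z of panel_34 in the frame of drawer_floor between -0.006 and 0.04 m))) and not (x of panel_44 in the frame of drawer_floor between -0.002 and 0.237 m and y of panel_44 in the frame of drawer_floor between -0.15 and 0.15 m and z of panel_44 in the frame of drawer_floor between -0.006 and 0.04 m) and value of joint kit_drawer0 below 0.008 m and linear speed of each of cup_amber, cup_teal, cup_black, ink, float, tin, panel_34, panel_44, panel_54 below 0.05 m/s and ((horizontal distance between frame_narrow and mat below 0.12 m and distance of panel_54 from where it was at the start of the episode below 0.06 m) or (horizontal distance between frame_wide and mat below 0.12 m and distance of panel_34 from where it was at the start of the episode below 0.06 m)) and distance of each of panel_44, tape from where it was at the start of the episode below 0.06 m); the robot touches nothing.
Of cup_amber, cup_teal, cup_black, ink, float, tin only 3 to 5 are there at a start; the rules pass over those that are not, and their reading is None.
At some moment in a run one of cup_amber, cup_teal, cup_black, ink, float, tin may be knocked a few centimetres aside while the robot is not near it.
Once in a run the grip may slacken for a moment while it holds something.
It also fails if it takes over 210 s, if anything falls off the work surface, if the arm or the gripper's body presses on something with over 40 N, if the wrist force passes 120 N, or if a joint passes its speed limit or range.

## Working session

There is one attempt and no reset: what is moved stays moved. The work goes in short steps, Python scripts to look and compute and a tool call to move; the robot and the scene stay as the last step left them, time stands still between calls to the robot, and variables do not carry over. Pictures are saved under pics/ and viewed, and the job is handed in when it is done.

Besides the shell and the picture viewer there is one more tool, called by a JSON object that holds its "fn" and its "kwargs", one argument or row to a line. apply_moves: Moves the arm, as the interface text tells. Its arguments: {"type":"object","properties":{"dp":{"type":"array","items":{"type":"array","items":{"type":"number"}}},"delta_rot":{"type":"array","items":{"type":"array","items":{"type":"number"}}},"fingers":{"type":"number"},"force":{"type":"number"}},"required":["dp","delta_rot"]}

```bash
ls; mkdir -p pics; python3 - <<'E'
from cell import readout, get_image, camera_params, robot
import cv2
print(readout.state()); print(robot.grasp_offset)
for n in ["scene","side","wrist"]:
    cv2.imwrite(f"pics/{n}0.png",get_image(n)); p=camera_params(n); print(n,p)
E
```

```text
pics
{'clock': 0.0, 'joint_pos': array([-1.17162341e+00,  3.00475296e-01,  1.52160425e+00,  2.54254073e-05,
        1.32070183e+00, -6.65882652e-02]), 'qvel': array([-0.00206167, -0.00049822, -0.00117746,  0.00084476,  0.00146991,
        0.001189  ]), 'effort': array([-4.26407223e-04, -5.43496442e+01, -3.61796308e+01, -5.54922065e-05,
        3.97504118e-03,  1.03430335e-05]), 'eef_pos': array([ 0.24692078, -0.49118582,  0.23070921]), 'eef_rot': array([-3.14040820e+00, -1.03668870e-04,  4.65754812e-01]), 'ft_force': array([ 0.55750707,  0.08975095, -0.4053119 ]), 'moment': array([ 0.0250309 ,  0.0102956 , -0.00213883]), 'finger_gap': 1.0028674345183217}
0.0187
scene {'camera_matrix': array([[393.96372698,   0.        , 322.32710972],
       [  0.        , 393.96372698, 197.82901316],
       [  0.        ,   0.        ,   1.        ]]), 'k1': 0.011513678250339611, 'rvec': array([ 2.20436503,  0.79612586, -0.31850226]), 'tvec': array([-0.40131806, -0.19571777,  1.19534844])}
side {'camera_matrix': array([[468.49184588,   0.        , 310.47011688],
       [  0.        , 468.49184588, 201.96323446],
       [  0.        ,   0.        ,   1.        ]]), 'k1': -0.14250959563745635, 'rvec': array([ 0.31680004, -2.84592959,  1.1401051 ]), 'tvec': array([0.50104594, 0.14054495, 1.33186661])}
wrist {'camera_matrix': array([[277.51203613,   0.        , 315.26944261],
       [  0.        , 277.51203613, 200.9035518 ],
       [  0.        ,   0.        ,   1.        ]]), 'k1': -0.020428735793293802, 'rvec': array([-2.4384792 ,  1.50333818,  0.24117969]), 'tvec': array([-0.54941947, -0.03913565,  0.38057762])}
```

View pics/scene0.png

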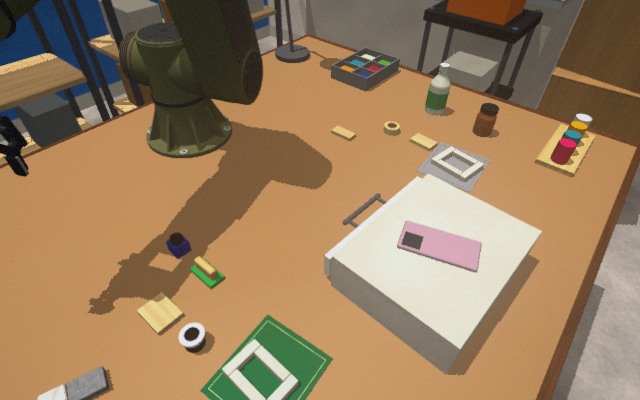

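View pics/side0.png

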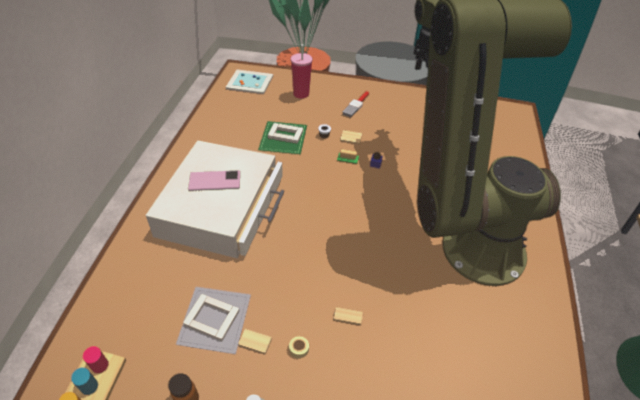

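View pics/wrist0.png

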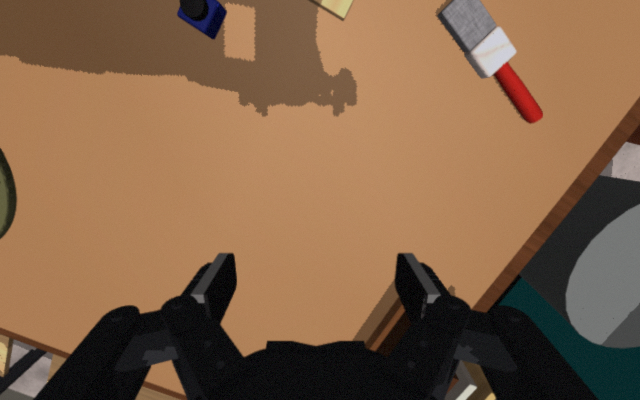

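The pictures show ink (178,245 in scene), float (207,272), a black-dot cup (192,337), a wide panel (160,313), and two more panels and the tape on the far side. The cabinet is in the middle, with the mat on the right and the card on the left. Next I'll run the detectors.

```bash
cat > h.py <<'E'
import numpy as np, cv2
from cell import readout, get_image, camera_params, robot, search_frame, outline_of
from scipy.spatial.transform import Rotation as R
def ray(p,uv):
    K=p["camera_matrix"]; d=np.array([(uv[0]-K[0,2])/K[0,0],(uv[1]-K[1,2])/K[1,1]]); s=d.copy()
    for _ in range(20): s=d/(1+p["k1"]*(s@s))
    Rm=cv2.Rodrigues(p["rvec"])[0]; c=-Rm.T@p["tvec"]; v=Rm.T@np.array([s[0],s[1],1]); return c,v/np.linalg.norm(v)
def onz(p,uv,z):
    c,v=ray(p,uv); return c+v*(z-c[2])/v[2]
def proj(p,X):
    Rm=cv2.Rodrigues(p["rvec"])[0]; q=(np.atleast_2d(X)@Rm.T)+p["tvec"]; s=q[:,:2]/q[:,2:]
    s=s*(1+p["k1"]*(s**2).sum(1,keepdims=True)); K=p["camera_matrix"]; return s*[K[0,0],K[1,1]]+[K[0,2],K[1,2]]
def tri(obs):
    A=np.zeros((3,3));b=np.zeros(3)
    for p,uv in obs:
        c,v=ray(p,uv); M=np.eye(3)-np.outer(v,v); A+=M;b+=M@c
    x=np.linalg.solve(A,b); 
    return x,max(np.linalg.norm((np.eye(3)-np.outer(v,v))@(x-c)) for c,v in [ray(p,uv) for p,uv in obs])
def footprint(p,region,z):
    "min-area rect of the region's convex hull projected on plane z"
    c=max(cv2.findContours(region.astype(np.uint8),cv2.RETR_EXTERNAL,cv2.CHAIN_APPROX_NONE)[0],key=len)[:,0]
    P=np.array([onz(p,u,z)[:2] for u in c],np.float32)
    (cx,cy),(w,h),a=cv2.minAreaRect(P*1000)
    if w<h: w,h,a=h,w,a+90
    return np.round([cx,cy,w,h,(a+90)%180-90],1)
E
python3 - <<'E'
from h import *
for n in ["scene","side"]:
    get_image(n); p=camera_params(n)
    for t,z in [("cup_amber",.034),("cup_teal",.034),("cup_black",.034),("ink",.02),("float",.01),("tin",.026),("panel_34",.012),("panel_44",.012),("panel_54",.012),("frame_narrow",.016),("frame_wide",.016),("mat",.002),("card",.002),("tape",.022),("kit_drawer0_handle",.06),("drawer_floor",.06)]:
        for d in outline_of(n,t)[:4]:
            if d["confidence"]<.25: continue
            try: print(n,t,round(d["confidence"],2),np.round(d["rect"]),footprint(p,d["region"],z))
            except Exception as e: print(n,t,e)
print(readout.state()["clock"])
E
```

```text
scene cup_black 0.92 [195. 338.  31.  34.] [ 561.9 -408.7   58.3   44.8   -1.8]
scene cup_black 0.25 [162. 314.  45.  38.] [ 477.9 -418.4   73.7   52.5   -1.5]
scene ink 0.93 [180. 244.  22.  26.] [ 354.2 -292.8   69.1   43.7  -12.7]
scene float 0.79 [208. 274.  35.  30.] [ 450.8 -296.9   86.    41.4   -3.1]
scene panel_34 0.77 [161. 314.  47.  41.] [ 462.3 -413.9   78.5   55.6   -2.6]
scene panel_34 0.66 [346. 132.  24.  11.] [359.3 295.1  76.9  45.9  -0.4]
scene panel_34 0.55 [425. 142.  26.  15.] [566.  413.7  74.7  55.8  -5. ]
scene panel_44 0.77 [161. 314.  47.  41.] [ 462.3 -413.9   78.5   55.6   -2.6]
scene panel_44 0.66 [346. 132.  24.  11.] [359.3 295.1  76.9  45.9  -0.4]
scene panel_44 0.55 [425. 142.  26.  15.] [566.  413.7  74.7  55.8  -5. ]
scene panel_54 0.77 [161. 314.  47.  41.] [ 462.3 -413.9   78.5   55.6   -2.6]
scene panel_54 0.66 [346. 132.  24.  11.] [359.3 295.1  76.9  45.9  -0.4]
scene panel_54 0.55 [425. 142.  26.  15.] [566.  413.7  74.7  55.8  -5. ]
scene frame_narrow 0.64 [260. 370.  73.  61.] [ 691.2 -377.7  112.4   75.    -3.6]
scene frame_wide 0.74 [460
[... 927 characters left out ...]
.7   71.5   89. ]
side panel_54 0.85 [255. 343.  33.  26.] [560.  420.8  71.   49.6  -4.9]
side panel_54 0.55 [353. 139.  24.  17.] [ 455.  -403.2   73.7   71.5   89. ]
side frame_narrow 0.62 [286. 134.  32.  17.] [ 686.2 -369.7  108.4   79.1   -1.7]
side frame_wide 0.7 [212. 318.  58.  46.] [684.4 382.9 113.7  98.6  -9.5]
side mat 0.62 [284. 139.  47.  31.] [ 691.9 -361.2  172.1  149.5  -85.5]
side card 0.71 [213. 320.  75.  64.] [677.9 380.7 172.9 151.5 -86.8]
side tape 0.56 [299. 348.  20.  21.] [452.2 416.1  51.8  45.2 -77.1]
side kit_drawer0_handle 0.74 [261. 209.  46.  93.] [645.5  24.7 371.8  78.   86.4]
side drawer_floor 0.69 [258. 211.  47.  92.] [646.4  26.6 375.8  75.2  86.8]
1.85
```

```bash
python3 - <<'E'
from h import *
p=camera_params("wrist"); s=readout.state()
Rm=cv2.Rodrigues(p["rvec"])[0]; c=-Rm.T@p["tvec"]
T=R.from_euler("xyz",s["eef_rot"]).as_matrix()
print("cam in tool",T.T@(c-s["eef_pos"])); print(np.round(T.T@Rm.T,2)); print(T.round(2))
im=get_image("scene"); cv2.imwrite("pics/s1.png",cv2.resize(im[170:320,300:460],None,fx=5,fy=4,interpolation=2)) 
im=get_image("side"); cv2.imwrite("pics/d1.png",cv2.resize(im[130:270,140:300],None,fx=5,fy=4,interpolation=2)) 
E
```

```text
cam in tool [ 0.08057046  0.00021438 -0.14202559]
[[-0.   -0.95 -0.31]
 [ 1.    0.   -0.  ]
 [ 0.   -0.31  0.95]]
[[ 0.89  0.45  0.  ]
 [ 0.45 -0.89 -0.  ]
 [-0.    0.   -1.  ]]
```

View pics/s1.png

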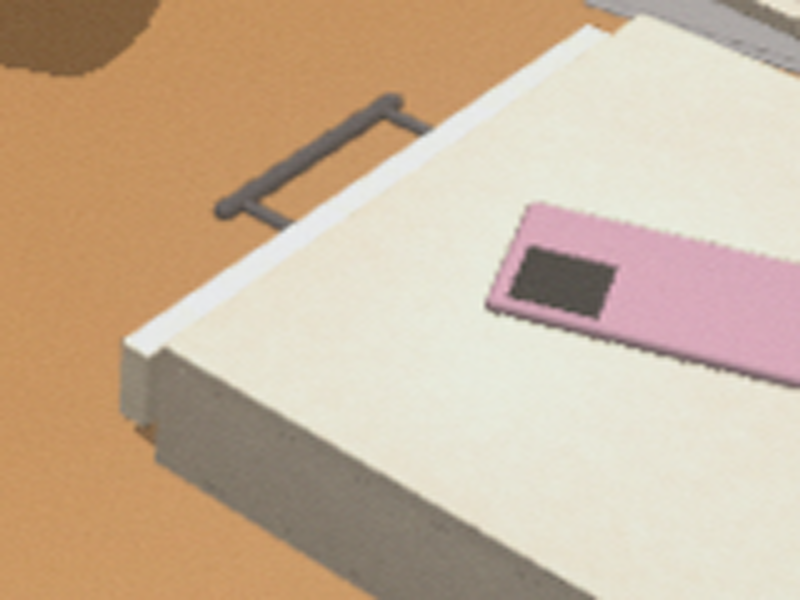

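View pics/d1.png

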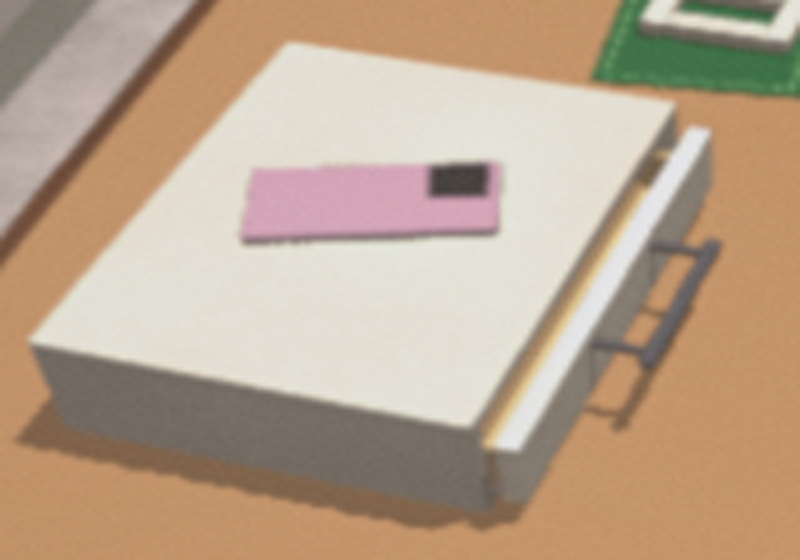

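```bash
python3 - <<'E'
from h import *
a,b=camera_params("scene"),camera_params("side")
for n,u,v in [("h-",(345,222.5),(283,191.2)),("h+",(379,195.5),(270.4,219.5)),("c-",(333.6,257.5),(274.4,155.7)),("c+",(428,173.7),(235,237))]:
    x,e=tri([(a,u),(b,v)]); print(n,x.round(4),round(e,4))
for n,v in [("c-",(274.4,155.7)),("c+",(235,237))]: print(onz(b,v,.095))
E
```

```text
h- [ 0.6098 -0.0411  0.0591] 0.003
h+ [0.6175 0.0778 0.0605] 0.0049
c- [ 0.6657 -0.1542  0.0925] 0.0025
c+ [0.6819 0.1849 0.0931] 0.0036
[ 0.66269    -0.15285032  0.095     ]
[0.67782798 0.18521318 0.095     ]
```

```bash
cat >> h.py <<'E'
def mv(xyz,yawdeg):
    s=readout.state(); Rc=R.from_euler("xyz",s["eef_rot"]); Rt=R.from_euler("xyz",[np.pi,0,np.radians(yawdeg)])
    dp=Rc.inv().apply(np.array(xyz)-s["eef_pos"])*100; dr=(Rc.inv()*Rt).as_rotvec(degrees=True)
    n=max(np.linalg.norm(dp)/5,np.linalg.norm(dr)/8.59)
    print("dp cm",dp.round(2),"drot",dr.round(1),"rows>=%.1f"%n,"t",round(s["clock"],2),"gap",round(s["finger_gap"],3))
E
python3 -c "
from h import *
mv([.60,.018,.25],87.2)"
```

```text
dp cm [ 54.42 -29.66  -1.87] drot [ -0.    0.  -60.5] rows>=12.4 t 1.95 gap 0.999
```

{"fn": "apply_moves", "kwargs": {
  "dp": [
    [54.4, -29.7, -1.9],
    [54.4, -29.7, -1.9],
    [54.4, -29.7, -1.9],
    [54.4, -29.7, -1.9],
    [54.4, -29.7, -1.9],
    [54.4, -29.7, -1.9],
    [54.4, -29.7, -1.9],
    [54.4, -29.7, -1.9],
    [54.4, -29.7, -1.9],
    [54.4, -29.7, -1.9],
    [54.4, -29.7, -1.9],
    [54.4, -29.7, -1.9],
    [54.4, -29.7, -1.9],
    [54.4, -29.7, -1.9],
    [54.4, -29.7, -1.9],
    [54.4, -29.7, -1.9],
    [54.4, -29.7, -1.9],
    [54.4, -29.7, -1.9]
  ],
  "delta_rot": [
    [0, 0, -60.5],
    [0, 0, -60.5],
    [0, 0, -60.5],
    [0, 0, -60.5],
    [0, 0, -60.5],
    [0, 0, -60.5],
    [0, 0, -60.5],
    [0, 0, -60.5],
    [0, 0, -60.5],
    [0, 0, -60.5],
    [0, 0, -60.5],
    [0, 0, -60.5],
    [0, 0, -60.5],
    [0, 0, -60.5],
    [0, 0, -60.5],
    [0, 0, -60.5],
    [0, 0, -60.5],
    [0, 0, -60.5]
  ],
  "fingers": -0.4,
  "force": 60
}}

```text
clock: 3.75
eef_pos: [0.5995, 0.0175, 0.2506]
eef_rot: [3.141, 0.0, 1.521]
ft_force: [0.9, 0.8, 0.2]
finger_gap: 0.299
```

```bash
python3 - <<'E'
from h import *
s=readout.state(); print(s["clock"],s["eef_pos"],s["finger_gap"]); p=camera_params("wrist"); im=get_image("wrist"); cv2.imwrite("pics/w2.png",im)
np.save("w2.npy",np.array([p],dtype=object),allow_pickle=True)
cv2.imwrite("pics/s2.png",get_image("scene")); cv2.imwrite("pics/d2.png",get_image("side"))
E
```

```text
3.75 [0.59947067 0.01753158 0.25055622] 0.2989742070035784
```

View pics/w2.png

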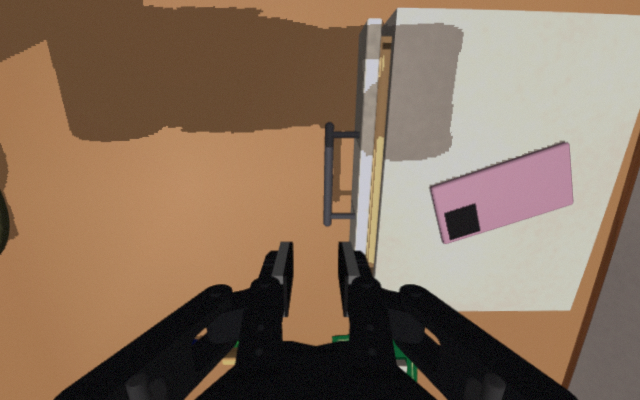

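View pics/s2.png

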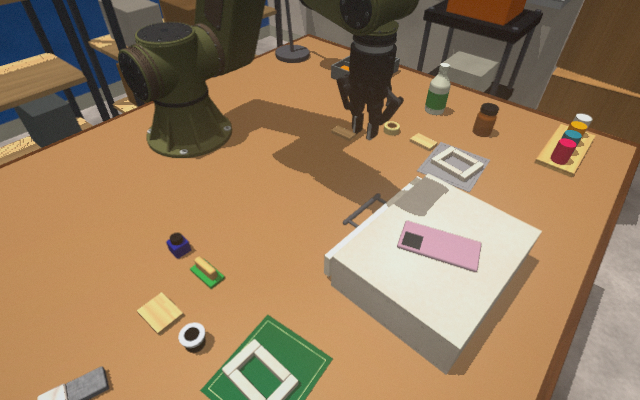

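View pics/d2.png

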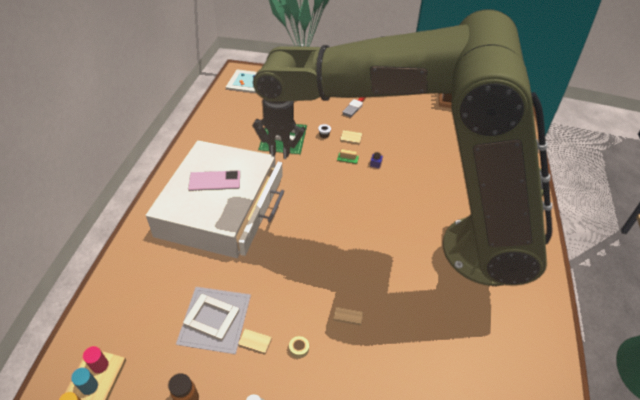

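```bash
python3 - <<'E'
from h import *
p=camera_params("wrist"); a,b=camera_params("scene"),camera_params("side")
for u,v,w in [((329,127),(379,195.5),(270.4,219.5)),((327,222),(345,222.5),(283,191.2))]:
    print(onz(p,u,.06).round(4), tri([(p,u),(a,v),(b,w)]), tri([(p,u),(b,w)])[0])
for u in [(397,12),(381,245)]: print("cabfront",onz(p,u,.095))
for u in [(368,20),(383,20)]: print("drawer front",onz(p,u,.076))
E
```

```text
[0.6195 0.0791 0.06  ] (array([0.61815909, 0.0783019 , 0.06062002]), np.float64(0.0056572907184556966)) [0.61599322 0.07820545 0.062583  ]
[ 0.6128 -0.0396  0.06  ] (array([ 0.61084256, -0.04085381,  0.05899366]), np.float64(0.0040611235574776324)) [ 0.61006263 -0.04173748  0.05840328]
cabfront [0.68491933 0.18214792 0.095     ]
cabfront [ 0.67506573 -0.05793479  0.095     ]
drawer front [0.66131556 0.18180067 0.076     ]
drawer front [0.67628928 0.18113274 0.076     ]
```

```bash
python3 -c "
from h import *
mv([.614,.019,.12],87.2)
mv([.614,.019,.046],87.2)"
```

```text
dp cm [ 0.18  1.43 13.04] drot [ 0.  0. -0.] rows>=2.6 t 3.9 gap 0.297
dp cm [ 0.18  1.43 20.44] drot [ 0.  0. -0.] rows>=4.1 t 3.9 gap 0.297
```

{"fn": "apply_moves", "kwargs": {
  "dp": [
    [0.2, 1.4, 5],
    [0.2, 1.4, 10],
    [0.2, 1.4, 13],
    [0.2, 1.4, 14.5],
    [0.2, 1.4, 16],
    [0.2, 1.4, 17.5],
    [0.2, 1.4, 19],
    [0.2, 1.4, 20.4],
    [0.2, 1.4, 20.4],
    [0.2, 1.4, 20.4]
  ],
  "delta_rot": [
    [0, 0, 0],
    [0, 0, 0],
    [0, 0, 0],
    [0, 0, 0],
    [0, 0, 0],
    [0, 0, 0],
    [0, 0, 0],
    [0, 0, 0],
    [0, 0, 0],
    [0, 0, 0]
  ]
}}

```text
clock: 4.9
eef_pos: [0.6139, 0.0196, 0.0465]
eef_rot: [3.141, -0.0, 1.522]
ft_force: [1.4, -0.6, 0.2]
finger_gap: 0.3
```

{"fn": "apply_moves", "kwargs": {
  "dp": [
    [0, 0, 0],
    [0, 0, 0],
    [0, 0, 0],
    [0, 0, 0],
    [0, 0, 0]
  ],
  "delta_rot": [
    [0, 0, 0],
    [0, 0, 0],
    [0, 0, 0],
    [0, 0, 0],
    [0, 0, 0]
  ],
  "fingers": -1,
  "force": 40
}}

```text
clock: 5.4
eef_pos: [0.6143, 0.0196, 0.0472]
eef_rot: [3.14, -0.0, 1.522]
ft_force: [0.1, -0.1, 5.7]
finger_gap: 0.113
```

```bash
python3 - <<'E'
from h import *
cv2.imwrite("pics/w3.png",get_image("wrist"));d=get_image("side");cv2.imwrite("pics/d3.png",cv2.resize(d[100:280,140:320],None,fx=3,fy=3))
E
```

```text
(no output)
```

View pics/d3.png

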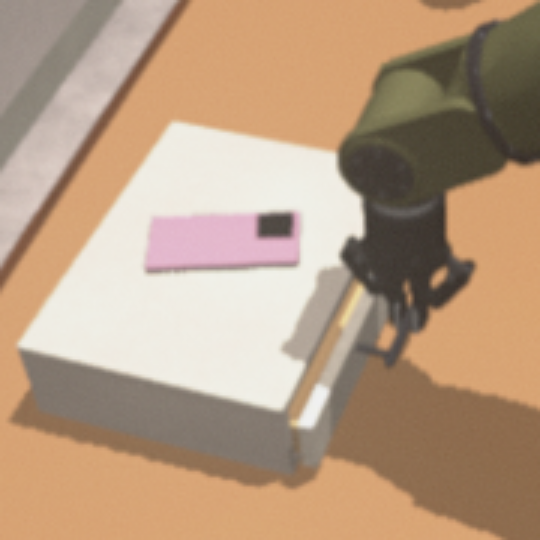

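{"fn": "apply_moves", "kwargs": {
  "dp": [
    [0, -1, 0],
    [0, -2.5, 0],
    [0, -4, 0],
    [0, -5.5, 0],
    [0, -7, 0],
    [0, -8.5, 0],
    [0, -10, 0],
    [0, -11.5, 0],
    [0, -13, 0],
    [0, -14.5, 0],
    [0, -15.5, 0],
    [0, -16.2, 0],
    [0, -16.8, 0],
    [0, -17.2, 0],
    [0, -17.5, 0],
    [0, -17.5, 0],
    [0, -17.5, 0]
  ],
  "delta_rot": [
    [0, 0, 0],
    [0, 0, 0],
    [0, 0, 0],
    [0, 0, 0],
    [0, 0, 0],
    [0, 0, 0],
    [0, 0, 0],
    [0, 0, 0],
    [0, 0, 0],
    [0, 0, 0],
    [0, 0, 0],
    [0, 0, 0],
    [0, 0, 0],
    [0, 0, 0],
    [0, 0, 0],
    [0, 0, 0],
    [0, 0, 0]
  ]
}}

```text
clock: 7.2
eef_pos: [0.4396, 0.0295, 0.0472]
eef_rot: [3.14, -0.002, 1.522]
ft_force: [0.4, 17.7, 9.2]
finger_gap: 0.108
```

{"fn": "apply_moves", "kwargs": {
  "dp": [
    [0, 0, 0],
    [0, 0, 0],
    [0, 0, 0],
    [0, 0, -3],
    [0, 0, -7],
    [0, 0, -12],
    [0, 0, -17],
    [0, 0, -20],
    [0, 0, -20]
  ],
  "delta_rot": [
    [0, 0, 0],
    [0, 0, 0],
    [0, 0, 0],
    [0, 0, 0],
    [0, 0, 0],
    [0, 0, 0],
    [0, 0, 0],
    [0, 0, 0],
    [0, 0, 0]
  ],
  "fingers": -0.4
}}

```text
clock: 8.1
eef_pos: [0.4402, 0.028, 0.2503]
eef_rot: [3.135, -0.0, 1.522]
ft_force: [-0.2, -0.2, -0.4]
finger_gap: 0.301
```

```bash
python3 - <<'E'
from h import *
cv2.imwrite("pics/w4.png",get_image("wrist"));cv2.imwrite("pics/s4.png",get_image("scene"))
E
```

```text
(no output)
```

View pics/w4.png

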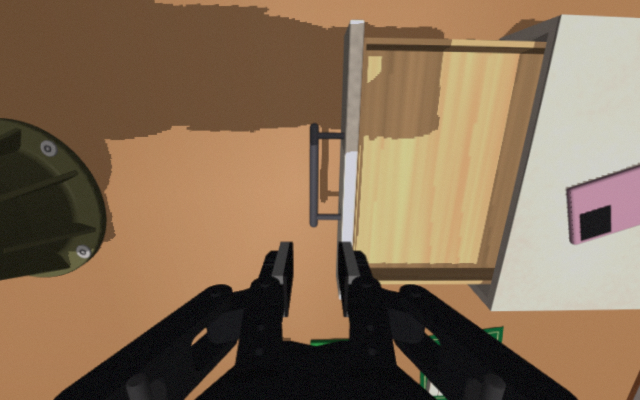

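View pics/s4.png

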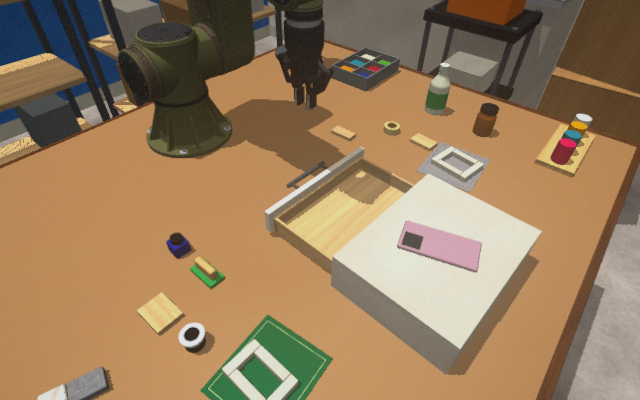

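```bash
python3 - <<'E'
from h import *
p=camera_params("wrist")
for u in [(314,128),(313,223)]: print("handle",onz(p,u,.06))
for u in [(362,25),(353,255)]: print("front inner top",onz(p,u,.076))
for u in [(365,41),(356,278)]: print("side wall outer top",onz(p,u,.056))
for u in [(560,16),(493,310)]: print("cab",onz(p,u,.095))
d=outline_of("wrist","drawer_floor")
for x in d[:2]: print(x["confidence"],x["rect"])
E
```

```text
handle [0.44132008 0.08913977 0.06      ]
handle [ 0.43406034 -0.02821769  0.06      ]
front inner top [0.49382675 0.18665496 0.076     ]
front inner top [ 0.48275665 -0.06772705  0.076     ]
side wall outer top [0.50020992 0.17644744 0.056     ]
side wall outer top [ 0.48919152 -0.1150912   0.056     ]
cab [0.67601174 0.18250078 0.095     ]
cab [ 0.66078987 -0.14663316  0.095     ]
0.7 [427.6, 158.8, 233.3, 279.0]
```

```bash
python3 -c "
from h import *
mv([.34,-.33,.26],0)"
```

```text
dp cm [-36.25  -8.08  -1.46] drot [-0.1  0.1 87.2] rows>=10.1 t 8.25 gap 0.302
```

{"fn": "apply_moves", "kwargs": {
  "dp": [
    [-36.3, -8.1, -1],
    [-36.3, -8.1, -1],
    [-36.3, -8.1, -1],
    [-36.3, -8.1, -1],
    [-36.3, -8.1, -1],
    [-36.3, -8.1, -1],
    [-36.3, -8.1, -1],
    [-36.3, -8.1, -1],
    [-36.3, -8.1, -1],
    [-36.3, -8.1, -1],
    [-36.3, -8.1, -1],
    [-36.3, -8.1, -1],
    [-36.3, -8.1, -1],
    [-36.3, -8.1, -1],
    [-36.3, -8.1, -1]
  ],
  "delta_rot": [
    [0, 0, 87.2],
    [0, 0, 87.2],
    [0, 0, 87.2],
    [0, 0, 87.2],
    [0, 0, 87.2],
    [0, 0, 87.2],
    [0, 0, 87.2],
    [0, 0, 87.2],
    [0, 0, 87.2],
    [0, 0, 87.2],
    [0, 0, 87.2],
    [0, 0, 87.2],
    [0, 0, 87.2],
    [0, 0, 87.2],
    [0, 0, 87.2]
  ],
  "fingers": 1
}}

```text
clock: 9.75
eef_pos: [0.3403, -0.3303, 0.2562]
eef_rot: [-3.142, 0.0, 0.001]
ft_force: [0.3, 0.2, 0.0]
finger_gap: 1.002
```

```bash
python3 - <<'E'
from h import *
p=camera_params("wrist"); im=get_image("wrist"); cv2.imwrite("pics/w5.png",im)
for t,z in [("cup_black",.034),("cup_amber",.034),("cup_teal",.034),("tin",.026),("ink",.032),("float",.01),("panel_54",.012),("frame_narrow",.016),("frame_wide",.016)]:
    for d in outline_of("wrist",t)[:4]:
        if d["confidence"]<.25: continue
        try: print(t,round(d["confidence"],2),np.round(d["rect"]),footprint(p,d["region"],z))
        except Exception as e: print(n,t,e)
E
```

```text
cup_black 0.86 [381.   4.  39.   9.] [ 534.9 -403.6   38.5   10.9  -89.6]
ink 0.56 [292. 159.  29.  30.] [ 358.4 -295.4   40.1   36.6   -6.2]
float 0.75 [293.  86.  33.  60.] [ 452.7 -297.9   70.5   36.4   -0.6]
panel_54 0.84 [378.  79.  46.  65.] [ 458.8 -411.    71.3   54.5   -1.1]
frame_narrow 0.43 [293. 160.  31.  30.] [ 355.7 -294.3   39.7   38.2   -3.3]
```

View pics/w5.png

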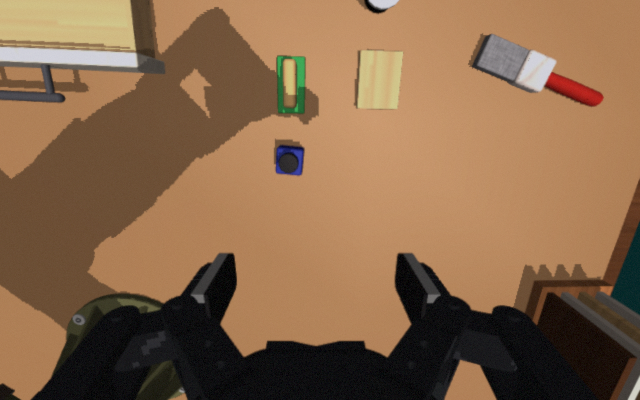

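```bash
python3 - <<'E'
from h import *
p=camera_params("wrist");a=camera_params("scene");b=camera_params("side")
im=get_image("wrist"); s=get_image("scene"); d=get_image("side")
A=cv2.resize(im[40:190,260:320],(240,600),interpolation=2)
B=cv2.resize(s[225:295,155:235],None,fx=6,fy=6,interpolation=2)[:600]
C=cv2.resize(d[120:170,330:390],None,fx=6,fy=6,interpolation=2)
W=np.zeros((600,800,3),np.uint8); W[:600,:240]=A; W[:300,240:600]=C; 
cv2.imwrite("pics/z6.png",W); cv2.imwrite("pics/z6b.png",B)
E
```

```text
(no output)
```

View pics/z6.png

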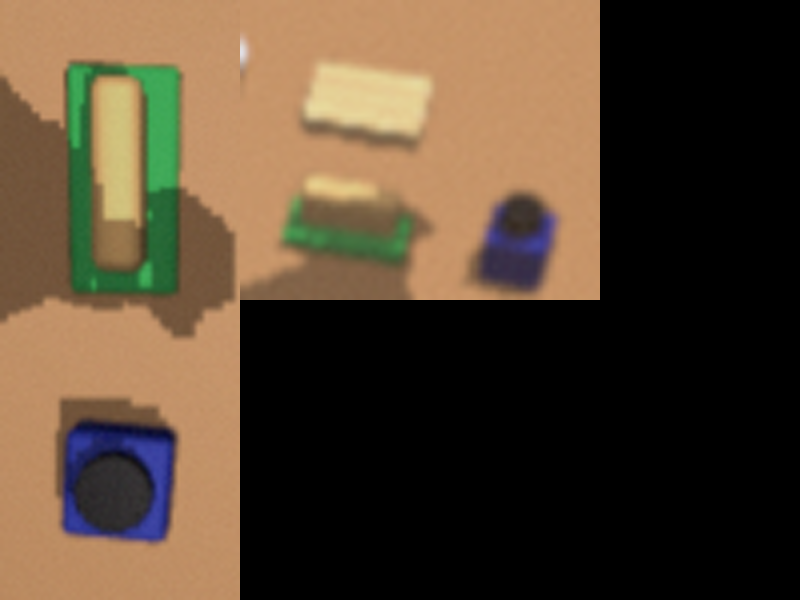

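View pics/z6b.png

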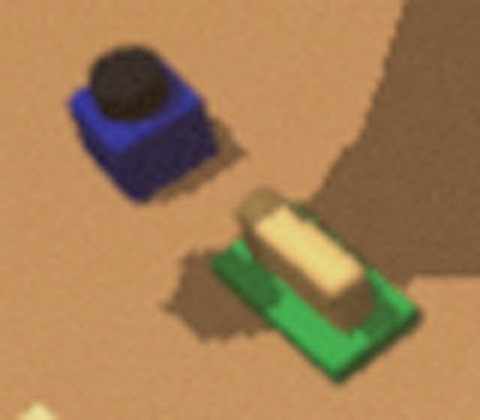

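```bash
python3 - <<'E'
from h import *
p=camera_params("wrist");a=camera_params("scene");b=camera_params("side")
print(tri([(p,(288.5,163)),(a,(176.2,237.8)),(b,(377,155))]), onz(p,(288.5,163),.046))
print(tri([(p,(289.5,82.5)),(a,(205.8,265.5)),(b,(347.5,151.3))]), onz(p,(289.5,82.5),.036))
q=[onz(p,(260+u/4,40+v/4),.01) for u,v in [(68,66),(180,68),(177,294),(72,292)]]; print("plate",np.round(q,4),np.mean(q,0))
q=[onz(p,(260+u/4,40+v/4),.032) for u,v in [(65,535),(163,541)]]; print("ink front top edge",np.round(q,4))
mv([.356,-.295,.12],-3); mv([.356,-.295,.008],-3)
E
```

```text
(array([ 0.35441024, -0.29472627,  0.04095779]), np.float64(0.0028783827370795854)) [ 0.35678911 -0.29550488  0.046     ]
(array([ 0.45333843, -0.29824476,  0.03341165]), np.float64(0.0026731107468981508)) [ 0.45320123 -0.29860729  0.036     ]
plate [[ 0.4862 -0.2814  0.01  ]
 [ 0.4855 -0.3168  0.01  ]
 [ 0.417  -0.315   0.01  ]
 [ 0.4177 -0.2799  0.01  ]] [ 0.45158598 -0.29826196  0.01      ]
ink front top edge [[ 0.3397 -0.2772  0.032 ]
 [ 0.3376 -0.3102  0.032 ]]
dp cm [ 1.57 -3.54 13.63] drot [ 0. -0.  3.] rows>=2.8 t 10.4 gap 1.003
dp cm [ 1.57 -3.54 24.83] drot [ 0. -0.  3.] rows>=5.0 t 10.4 gap 1.003
```

{"fn": "apply_moves", "kwargs": {
  "dp": [
    [1.6, -3.5, 4],
    [1.6, -3.5, 8],
    [1.6, -3.5, 13],
    [1.6, -3.5, 16],
    [1.6, -3.5, 19],
    [1.6, -3.5, 22],
    [1.6, -3.5, 24],
    [1.6, -3.5, 25.1],
    [1.6, -3.5, 25.1],
    [1.6, -3.5, 25.1]
  ],
  "delta_rot": [
    [0, 0, 3.3],
    [0, 0, 3.3],
    [0, 0, 3.3],
    [0, 0, 3.3],
    [0, 0, 3.3],
    [0, 0, 3.3],
    [0, 0, 3.3],
    [0, 0, 3.3],
    [0, 0, 3.3],
    [0, 0, 3.3]
  ],
  "fingers": 1
}}

```text
clock: 11.4
eef_pos: [0.3566, -0.2957, 0.006]
eef_rot: [3.141, -0.001, -0.058]
ft_force: [0.7, 0.4, 0.1]
finger_gap: 1.001
```

{"fn": "apply_moves", "kwargs": {
  "dp": [
    [0, 0, 0],
    [0, 0, 0],
    [0, 0, 0],
    [0, 0, 0],
    [0, 0, 0],
    [0, 0, 0],
    [0, 0, 0],
    [0, 0, 0]
  ],
  "delta_rot": [
    [0, 0, 0],
    [0, 0, 0],
    [0, 0, 0],
    [0, 0, 0],
    [0, 0, 0],
    [0, 0, 0],
    [0, 0, 0],
    [0, 0, 0]
  ],
  "fingers": -1,
  "force": 40
}}

```text
clock: 12.2
eef_pos: [0.3565, -0.2956, 0.0059]
eef_rot: [3.141, -0.001, -0.058]
ft_force: [-2.4, 1.6, 8.9]
finger_gap: 0.414
```

{"fn": "apply_moves", "kwargs": {
  "dp": [
    [0, 0, -2],
    [0, 0, -6],
    [0, 0, -10],
    [0, 0, -14],
    [0, 0, -15],
    [0, 0, -15]
  ],
  "delta_rot": [
    [0, 0, 0],
    [0, 0, 0],
    [0, 0, 0],
    [0, 0, 0],
    [0, 0, 0],
    [0, 0, 0]
  ]
}}

```text
clock: 12.8
eef_pos: [0.3567, -0.2958, 0.1565]
eef_rot: [3.14, -0.002, -0.058]
ft_force: [-0.1, 0.2, -1.2]
finger_gap: 0.418
```

```bash
python3 - <<'E'
from h import *
cv2.imwrite("pics/w7.png",get_image("wrist"))
def D(x,y):
    t=np.radians(-3); return np.array([.4876+x*np.cos(t)-y*np.sin(t), .0275+x*np.sin(t)+y*np.cos(t)])
for y in (-.11,-.04,.03,.1): print(D(.09,y))
x=D(.09,-.11)
mv([*x,.18],87); 
E
```

```text
[ 0.5717197  -0.08705948]
[ 0.57538322 -0.01715542]
[0.57904674 0.05274865]
[0.58271025 0.12265272]
dp cm [ 20.32 -22.04  -2.51] drot [  0.   -0.  -90.3] rows>=10.5 t 12.85 gap 0.417
```

View pics/w7.png

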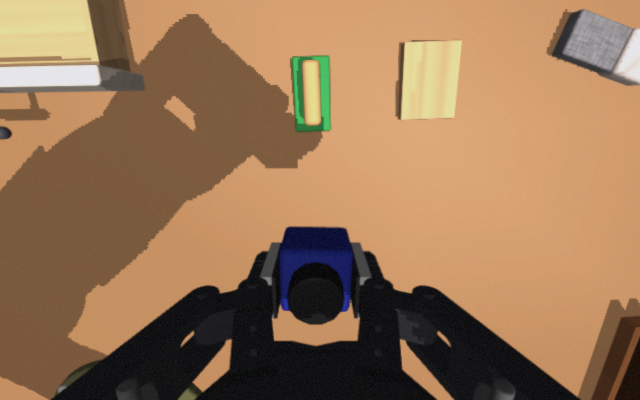

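{"fn": "apply_moves", "kwargs": {
  "dp": [
    [20.3, -22, -2.5],
    [20.3, -22, -2.5],
    [20.3, -22, -2.5],
    [20.3, -22, -2.5],
    [20.3, -22, -2.5],
    [20.3, -22, -2.5],
    [20.3, -22, -2.5],
    [20.3, -22, -2.5],
    [20.3, -22, -2.5],
    [20.3, -22, -2.5],
    [20.3, -22, -2.5],
    [20.3, -22, -2.5],
    [20.3, -22, -2.5],
    [20.3, -22, -2.5],
    [20.3, -22, -2.5]
  ],
  "delta_rot": [
    [0, 0, -90.3],
    [0, 0, -90.3],
    [0, 0, -90.3],
    [0, 0, -90.3],
    [0, 0, -90.3],
    [0, 0, -90.3],
    [0, 0, -90.3],
    [0, 0, -90.3],
    [0, 0, -90.3],
    [0, 0, -90.3],
    [0, 0, -90.3],
    [0, 0, -90.3],
    [0, 0, -90.3],
    [0, 0, -90.3],
    [0, 0, -90.3]
  ],
  "force": 60
}}

```text
clock: 14.35
eef_pos: [0.5716, -0.0875, 0.1799]
eef_rot: [-3.141, -0.0, 1.517]
ft_force: [-0.1, 0.1, -0.1]
finger_gap: 0.413
```

```bash
python3 - <<'E'
from h import *
cv2.imwrite("pics/w8.png",get_image("wrist"))
mv([.572,-.087,.031],87); 
E
```

```text
dp cm [ 0.05  0.05 14.9 ] drot [-0.  -0.  -0.1] rows>=3.0 t 14.4 gap 0.407
```

View pics/w8.png

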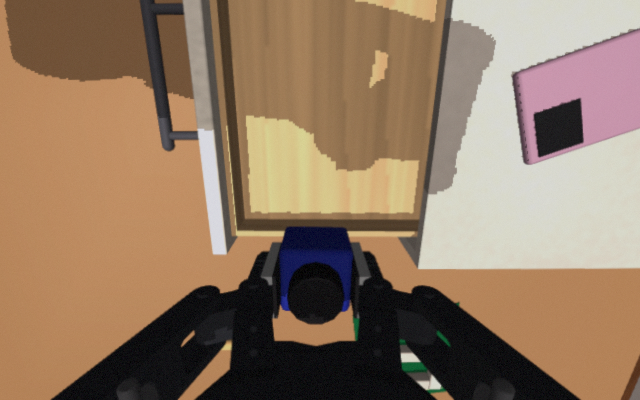

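```bash
python3 - <<'E'
from h import *
p=camera_params("wrist")
for u,z in [((260,222),.056),((260,232),.056),((400,222),.056),((240,213),.022),((420,213),.022),((190,20),.076),((234,230),.056)]: print(u,z,onz(p,u,z).round(4))
E
```

```text
(260, 222) 0.056 [ 0.5137 -0.114   0.056 ]
(260, 232) 0.056 [ 0.5124 -0.1253  0.056 ]
(400, 222) 0.056 [ 0.6585 -0.1218  0.056 ]
(240, 213) 0.022 [ 0.4838 -0.1152  0.022 ]
(420, 213) 0.022 [ 0.6916 -0.1264  0.022 ]
(190, 20) 0.076 [0.483  0.0654 0.076 ]
(234, 230) 0.056 [ 0.4854 -0.1216  0.056 ]
```

{"fn": "apply_moves", "kwargs": {
  "dp": [
    [0, 0, 4],
    [0, 0, 8],
    [0, 0, 11],
    [0, 0, 13],
    [0, 0, 14.4],
    [0, 0, 14.9],
    [0, 0, 14.9]
  ],
  "delta_rot": [
    [0, 0, 0],
    [0, 0, 0],
    [0, 0, 0],
    [0, 0, 0],
    [0, 0, 0],
    [0, 0, 0],
    [0, 0, 0]
  ]
}}

```text
clock: 15.1
eef_pos: [0.5717, -0.0875, 0.0313]
eef_rot: [-3.142, -0.0, 1.518]
ft_force: [-0.2, -0.4, -0.1]
finger_gap: 0.407
```

{"fn": "apply_moves", "kwargs": {
  "dp": [
    [0, 0, 0],
    [0, 0, 0],
    [0, 0, 0],
    [0, 0, -2],
    [0, 0, -5],
    [0, 0, -9],
    [0, 0, -14],
    [0, 0, -19],
    [0, 0, -22],
    [0, 0, -22]
  ],
  "delta_rot": [
    [0, 0, 0],
    [0, 0, 0],
    [0, 0, 0],
    [0, 0, 0],
    [0, 0, 0],
    [0, 0, 0],
    [0, 0, 0],
    [0, 0, 0],
    [0, 0, 0],
    [0, 0, 0]
  ],
  "fingers": 0.2
}}

```text
clock: 16.1
eef_pos: [0.5729, -0.0877, 0.2568]
eef_rot: [3.133, 0.001, 1.518]
ft_force: [-0.2, -0.0, 0.1]
finger_gap: 0.6
```

```bash
python3 - <<'E'
from h import *
cv2.imwrite("pics/s9.png",get_image("scene"))
p=camera_params("scene")
d=outline_of("scene","float"); print([(x["confidence"],footprint(p,x["region"],.01)) for x in d[:1]])
mv([.453,-.298,.15],-1); 
E
```

```text
[(0.96, array([ 449.4, -298. ,   85.8,   37.8,   -1.3]))]
dp cm [-21.64 -10.75  10.16] drot [ 0.1 -0.  88. ] rows>=10.2 t 16.2 gap 0.6
```

View pics/s9.png

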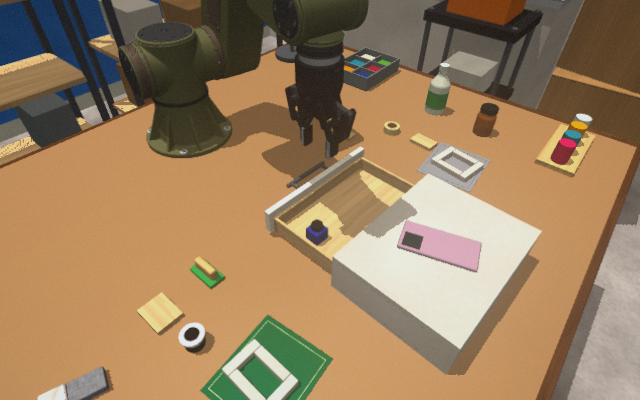

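{"fn": "apply_moves", "kwargs": {
  "dp": [
    [-21.6, -10.7, 4],
    [-21.6, -10.7, 4],
    [-21.6, -10.7, 4],
    [-21.6, -10.7, 4],
    [-21.6, -10.7, 4],
    [-21.6, -10.7, 4],
    [-21.6, -10.7, 4],
    [-21.6, -10.7, 4],
    [-21.6, -10.7, 4],
    [-21.6, -10.7, 4],
    [-21.6, -10.7, 4],
    [-21.6, -10.7, 4],
    [-21.6, -10.7, 4],
    [-21.6, -10.7, 4]
  ],
  "delta_rot": [
    [0, 0, 88],
    [0, 0, 88],
    [0, 0, 88],
    [0, 0, 88],
    [0, 0, 88],
    [0, 0, 88],
    [0, 0, 88],
    [0, 0, 88],
    [0, 0, 88],
    [0, 0, 88],
    [0, 0, 88],
    [0, 0, 88],
    [0, 0, 88],
    [0, 0, 88]
  ],
  "fingers": 0.3
}}

```text
clock: 17.6
eef_pos: [0.4533, -0.2975, 0.2108]
eef_rot: [-3.141, 0.001, -0.016]
ft_force: [-0.3, -0.2, 0.5]
finger_gap: 0.652
```

```bash
python3 - <<'E'
from h import *
p=camera_params("wrist");im=get_image("wrist");cv2.imwrite("pics/w10.png",im)
for t,z in [("cup_black",.034),("float",.01),("frame_narrow",.016)]:
    for d in outline_of("wrist",t)[:2]: print(t,round(d["confidence"],2),np.round(d["rect"]),footprint(p,d["region"],z))
mv([.453,-.298,.025],-1); 
E
```

```text
cup_black 0.87 [415.  86.  43.  43.] [ 554.3 -405.    44.7   42.6  -39.5]
float 0.66 [317. 178.  32.  60.] [ 4.537e+02 -2.978e+02  7.290e+01  3.750e+01  1.000e-01]
frame_narrow 0.65 [385.   6.  68.  10.] [ 636.9 -373.2   74.2   12.    89.4]
dp cm [-0.04  0.05 18.62] drot [-0.  0.  0.] rows>=3.7 t 17.8 gap 0.649
```

View pics/w10.png

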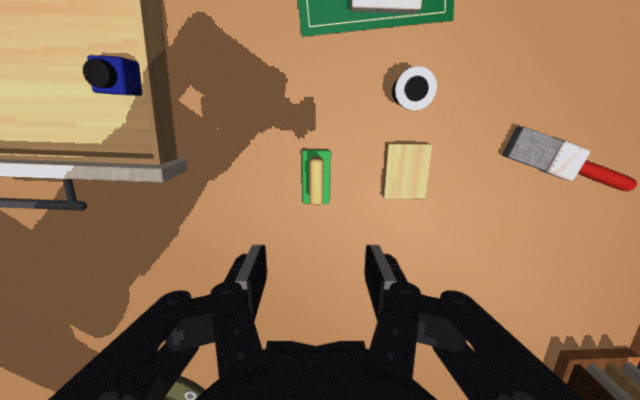

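{"fn": "apply_moves", "kwargs": {
  "dp": [
    [0, 0, 5],
    [0, 0, 10],
    [0, 0, 14],
    [0, 0, 17],
    [0, 0, 19],
    [0, 0, 19.4],
    [0, 0, 19.4]
  ],
  "delta_rot": [
    [0, 0, 0],
    [0, 0, 0],
    [0, 0, 0],
    [0, 0, 0],
    [0, 0, 0],
    [0, 0, 0],
    [0, 0, 0]
  ],
  "fingers": 0.1
}}

```text
clock: 18.5
eef_pos: [0.4534, -0.2976, 0.0173]
eef_rot: [-3.141, 0.0, -0.018]
ft_force: [0.9, -1.2, -0.2]
finger_gap: 0.546
```

{"fn": "apply_moves", "kwargs": {
  "dp": [
    [0, 0, 0],
    [0, 0, 0],
    [0, 0, 0],
    [0, 0, 0],
    [0, 0, 0],
    [0, 0, 0],
    [0, 0, 0]
  ],
  "delta_rot": [
    [0, 0, 0],
    [0, 0, 0],
    [0, 0, 0],
    [0, 0, 0],
    [0, 0, 0],
    [0, 0, 0],
    [0, 0, 0]
  ],
  "fingers": -1
}}

```text
clock: 19.2
eef_pos: [0.4541, -0.2981, 0.0187]
eef_rot: [3.14, -0.002, -0.018]
ft_force: [-1.0, 0.4, 7.6]
finger_gap: 0.171
```

{"fn": "apply_moves", "kwargs": {
  "dp": [
    [0, 0, -2],
    [0, 0, -6],
    [0, 0, -10],
    [0, 0, -14],
    [0, 0, -16],
    [0, 0, -16]
  ],
  "delta_rot": [
    [0, 0, 0],
    [0, 0, 0],
    [0, 0, 0],
    [0, 0, 0],
    [0, 0, 0],
    [0, 0, 0]
  ]
}}

```text
clock: 19.8
eef_pos: [0.4543, -0.2982, 0.181]
eef_rot: [3.138, -0.005, -0.018]
ft_force: [-0.5, 0.0, -0.4]
finger_gap: 0.17
```

```bash
python3 - <<'E'
from h import *
cv2.imwrite("pics/w11.png",get_image("wrist"))
mv([.576,-.017,.18],87); 
E
```

```text
dp cm [ 11.73 -28.29  -0.15] drot [  0.2  -0.  -88. ] rows>=10.2 t 19.85 gap 0.17
```

View pics/w11.png

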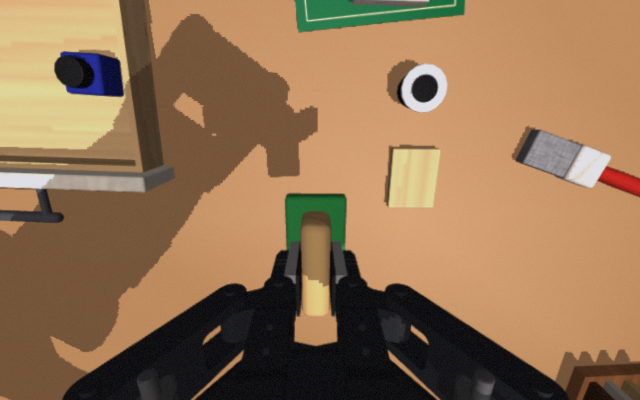

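{"fn": "apply_moves", "kwargs": {
  "dp": [
    [11.7, -28.8, 0],
    [11.7, -28.8, 0],
    [11.7, -28.8, 0],
    [11.7, -28.8, 0],
    [11.7, -28.8, 0],
    [11.7, -28.8, 0],
    [11.7, -28.8, 0],
    [11.7, -28.8, 0],
    [11.7, -28.8, 0],
    [11.7, -28.8, 0],
    [11.7, -28.8, 0],
    [11.7, -28.8, 0],
    [11.7, -28.8, 0],
    [11.7, -28.8, 0],
    [11.7, -28.8, 0]
  ],
  "delta_rot": [
    [0, 0, -88],
    [0, 0, -88],
    [0, 0, -88],
    [0, 0, -88],
    [0, 0, -88],
    [0, 0, -88],
    [0, 0, -88],
    [0, 0, -88],
    [0, 0, -88],
    [0, 0, -88],
    [0, 0, -88],
    [0, 0, -88],
    [0, 0, -88],
    [0, 0, -88],
    [0, 0, -88]
  ]
}}

```text
clock: 21.35
eef_pos: [0.5754, -0.0117, 0.1771]
eef_rot: [-3.141, -0.0, 1.518]
ft_force: [-0.1, -0.5, -0.8]
finger_gap: 0.168
```

```bash
python3 - <<'E'
from h import *
cv2.imwrite("pics/w12.png",get_image("wrist"))
mv([.576,-.012,.043],87); 
E
```

```text
dp cm [-0.03  0.06 13.42] drot [-0. -0. -0.] rows>=2.7 t 21.4 gap 0.17
```

View pics/w12.png

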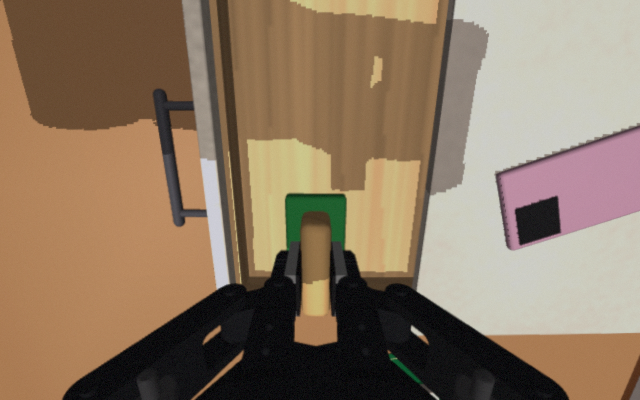

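{"fn": "apply_moves", "kwargs": {
  "dp": [
    [0, 0, 4],
    [0, 0, 8],
    [0, 0, 11],
    [0, 0, 12.8],
    [0, 0, 13.4],
    [0, 0, 13.4]
  ],
  "delta_rot": [
    [0, 0, 0],
    [0, 0, 0],
    [0, 0, 0],
    [0, 0, 0],
    [0, 0, 0],
    [0, 0, 0]
  ]
}}

```text
clock: 22.0
eef_pos: [0.5754, -0.0117, 0.043]
eef_rot: [-3.141, -0.0, 1.518]
ft_force: [0.2, -0.4, 0.8]
finger_gap: 0.172
```

{"fn": "apply_moves", "kwargs": {
  "dp": [
    [0, 0, 0],
    [0, 0, 0],
    [0, 0, 0],
    [0, 0, -2],
    [0, 0, -5],
    [0, 0, -9],
    [0, 0, -14],
    [0, 0, -19],
    [0, 0, -20],
    [0, 0, -20]
  ],
  "delta_rot": [
    [0, 0, 0],
    [0, 0, 0],
    [0, 0, 0],
    [0, 0, 0],
    [0, 0, 0],
    [0, 0, 0],
    [0, 0, 0],
    [0, 0, 0],
    [0, 0, 0],
    [0, 0, 0]
  ],
  "fingers": 0
}}

```text
clock: 23.0
eef_pos: [0.576, -0.0117, 0.2455]
eef_rot: [3.137, 0.0, 1.518]
ft_force: [-0.7, 0.8, -0.0]
finger_gap: 0.501
```

```bash
python3 - <<'E'
from h import *
cv2.imwrite("pics/s13.png",get_image("scene"))
p=camera_params("scene")
d=outline_of("scene","cup_black"); print([(x["confidence"],x["rect"],footprint(p,x["region"],.034)) for x in d[:1]])
mv([.49,-.404,.23],0); 
E
```

```text
[(0.87, [194.7, 338.1, 27.6, 30.3], array([ 561.8, -409.7,   55.4,   43.8,  -18. ]))]
dp cm [-39.63  -6.43   1.2 ] drot [-0.1  0.1 87. ] rows>=10.1 t 23.1 gap 0.501
```

View pics/s13.png

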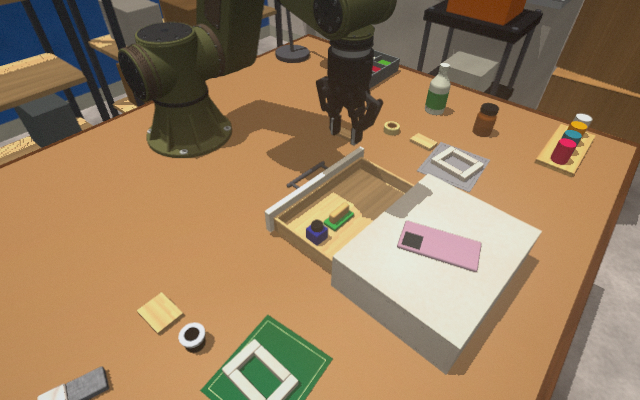

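{"fn": "apply_moves", "kwargs": {
  "dp": [
    [-39.6, -2.4, 4],
    [-39.6, -2.4, 4],
    [-39.6, -2.4, 4],
    [-39.6, -2.4, 4],
    [-39.6, -2.4, 4],
    [-39.6, -2.4, 4],
    [-39.6, -2.4, 4],
    [-39.6, -2.4, 4],
    [-39.6, -2.4, 4],
    [-39.6, -2.4, 4],
    [-39.6, -2.4, 4],
    [-39.6, -2.4, 4],
    [-39.6, -2.4, 4],
    [-39.6, -2.4, 4]
  ],
  "delta_rot": [
    [0, 0, 87],
    [0, 0, 87],
    [0, 0, 87],
    [0, 0, 87],
    [0, 0, 87],
    [0, 0, 87],
    [0, 0, 87],
    [0, 0, 87],
    [0, 0, 87],
    [0, 0, 87],
    [0, 0, 87],
    [0, 0, 87],
    [0, 0, 87],
    [0, 0, 87]
  ],
  "fingers": 1
}}

```text
clock: 24.5
eef_pos: [0.5308, -0.4056, 0.2031]
eef_rot: [-3.141, 0.0, 0.002]
ft_force: [-0.1, 0.2, 0.2]
finger_gap: 1.002
```

```bash
python3 - <<'E'
from h import *
p=camera_params("wrist");im=get_image("wrist");cv2.imwrite("pics/w14.png",im)
for t,z in [("cup_black",.034)]:
    for d in outline_of("wrist",t)[:2]: print(t,round(d["confidence"],2),np.round(d["rect"]),footprint(p,d["region"],z), tri([(p,d["rect"][:2]),(camera_params("scene"),(192.5,331))]))
mv([.554,-.405,.005],0); 
E
```

```text
cup_black 0.56 [318. 159.  41.  40.] [ 555.5 -406.8   43.7   43.5  -25.1] (array([ 0.56212031, -0.40681309,  0.05154858]), np.float64(0.0006373302174554872))
cup_black 0.39 [ 54. 157. 106. 224.] [ 546.6 -105.2  250.5  133.6  -19.4] (array([ 0.65469775, -0.42805792,  0.31145321]), np.float64(0.05932648697780733))
dp cm [ 2.32 -0.07 19.83] drot [-0.   0.   0.1] rows>=4.0 t 24.6 gap 1.002
```

View pics/w14.png

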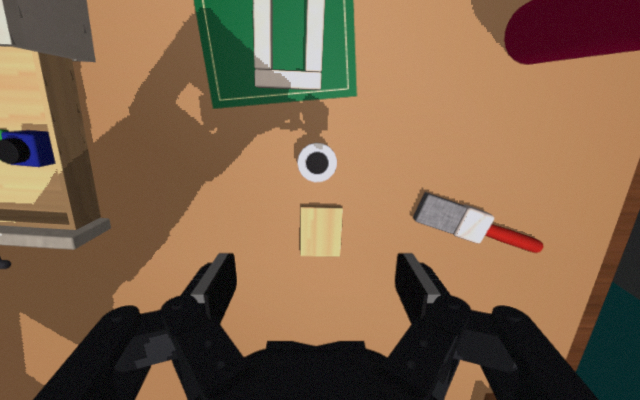

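{"fn": "apply_moves", "kwargs": {
  "dp": [
    [1, 0, 4],
    [2, 0, 8],
    [2.3, 0, 12],
    [2.3, 0, 15],
    [2.3, 0, 18],
    [2.3, 0, 19.6],
    [2.3, 0, 19.7],
    [2.3, 0, 19.7]
  ],
  "delta_rot": [
    [0, 0, 0],
    [0, 0, 0],
    [0, 0, 0],
    [0, 0, 0],
    [0, 0, 0],
    [0, 0, 0],
    [0, 0, 0],
    [0, 0, 0]
  ]
}}

```text
clock: 25.4
eef_pos: [0.5542, -0.4062, 0.0074]
eef_rot: [3.141, -0.001, 0.0]
ft_force: [-0.3, -0.1, 0.1]
finger_gap: 1.005
```

{"fn": "apply_moves", "kwargs": {
  "dp": [
    [0, 0, 0],
    [0, 0, 0],
    [0, 0, 0],
    [0, 0, 0],
    [0, 0, 0],
    [0, 0, 0],
    [0, 0, 0]
  ],
  "delta_rot": [
    [0, 0, 0],
    [0, 0, 0],
    [0, 0, 0],
    [0, 0, 0],
    [0, 0, 0],
    [0, 0, 0],
    [0, 0, 0]
  ],
  "fingers": -1,
  "force": 50
}}

```text
clock: 26.1
eef_pos: [0.5542, -0.4062, 0.0076]
eef_rot: [3.14, -0.001, -0.0]
ft_force: [-0.1, 0.9, 6.7]
finger_gap: 0.488
```

{"fn": "apply_moves", "kwargs": {
  "dp": [
    [0, 0, -2],
    [0, 0, -6],
    [0, 0, -10],
    [0, 0, -14],
    [0, 0, -17],
    [0, 0, -17]
  ],
  "delta_rot": [
    [0, 0, 0],
    [0, 0, 0],
    [0, 0, 0],
    [0, 0, 0],
    [0, 0, 0],
    [0, 0, 0]
  ]
}}

```text
clock: 26.7
eef_pos: [0.5549, -0.4068, 0.1819]
eef_rot: [3.137, -0.006, -0.0]
ft_force: [0.3, 0.2, -0.3]
finger_gap: 0.488
```

```bash
python3 - <<'E'
from h import *
cv2.imwrite("pics/w15.png",get_image("wrist"))
mv([.579,.058,.18],87); 
E
```

```text
dp cm [  2.47 -46.43  -0.23] drot [  0.3  -0.  -87. ] rows>=10.1 t 26.75 gap 0.489
```

View pics/w15.png

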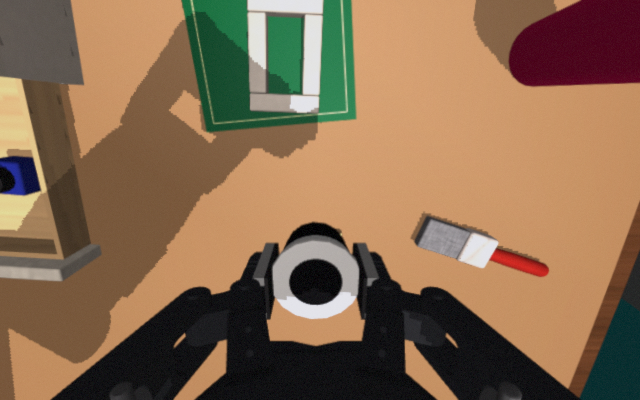

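{"fn": "apply_moves", "kwargs": {
  "dp": [
    [2.5, -46.4, 0],
    [2.5, -46.4, 0],
    [2.5, -46.4, 0],
    [2.5, -46.4, 0],
    [2.5, -46.4, 0],
    [2.5, -46.4, 0],
    [2.5, -46.4, 0],
    [2.5, -46.4, 0],
    [2.5, -46.4, 0],
    [2.5, -46.4, 0],
    [2.5, -46.4, 0],
    [2.5, -46.4, 0],
    [2.5, -46.4, 0],
    [2.5, -46.4, 0],
    [2.5, -46.4, 0]
  ],
  "delta_rot": [
    [0, 0, -87],
    [0, 0, -87],
    [0, 0, -87],
    [0, 0, -87],
    [0, 0, -87],
    [0, 0, -87],
    [0, 0, -87],
    [0, 0, -87],
    [0, 0, -87],
    [0, 0, -87],
    [0, 0, -87],
    [0, 0, -87],
    [0, 0, -87],
    [0, 0, -87],
    [0, 0, -87]
  ]
}}

```text
clock: 28.25
eef_pos: [0.5788, 0.0573, 0.1762]
eef_rot: [-3.141, 0.0, 1.516]
ft_force: [-0.4, 0.6, 0.2]
finger_gap: 0.488
```

```bash
python3 - <<'E'
from h import *
cv2.imwrite("pics/w16.png",get_image("wrist"))
mv([.579,.058,.032],87); 
E
```

```text
dp cm [6.000e-02 1.000e-02 1.443e+01] drot [ 0.  -0.  -0.1] rows>=2.9 t 28.3 gap 0.488
```

View pics/w16.png

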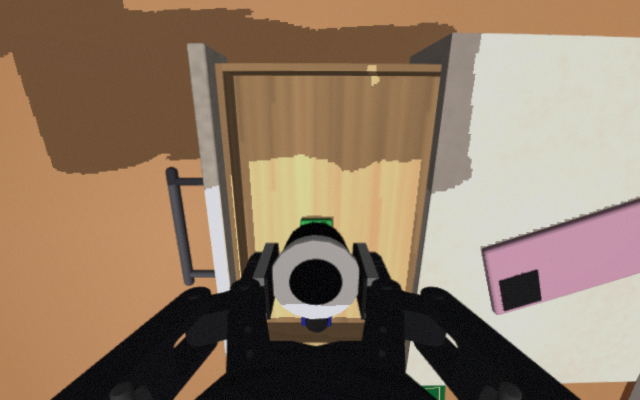

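```bash
python3 - <<'E'
from h import *
p=camera_params("wrist"); print(onz(p,(318,217),.032),onz(p,(318,70),.056))
for d in outline_of("scene","float")[:1]:
  print(d["rect"],footprint(camera_params("scene"),d["region"],.032))
E
```

```text
[0.58098037 0.02536766 0.032     ] [0.5882788  0.17079929 0.056     ]
[338.4, 216.8, 32.1, 31.5] [575.9  -8.2  93.5  46.4 -89.5]
```

{"fn": "apply_moves", "kwargs": {
  "dp": [
    [0.6, 0, 4],
    [0.6, 0, 8],
    [0.6, 0, 11],
    [0.6, 0, 13],
    [0.6, 0, 14.1],
    [0.6, 0, 14.4],
    [0.6, 0, 14.4]
  ],
  "delta_rot": [
    [0, 0, 0],
    [0, 0, 0],
    [0, 0, 0],
    [0, 0, 0],
    [0, 0, 0],
    [0, 0, 0],
    [0, 0, 0]
  ]
}}

```text
clock: 29.05
eef_pos: [0.5795, 0.0641, 0.0328]
eef_rot: [3.141, -0.0, 1.518]
ft_force: [1.0, -0.2, -0.3]
finger_gap: 0.482
```

{"fn": "apply_moves", "kwargs": {
  "dp": [
    [0, 0, 0],
    [0, 0, 0],
    [0, 0, 0],
    [0, 0, -2],
    [0, 0, -5],
    [0, 0, -9],
    [0, 0, -14],
    [0, 0, -19],
    [0, 0, -22],
    [0, 0, -22]
  ],
  "delta_rot": [
    [0, 0, 0],
    [0, 0, 0],
    [0, 0, 0],
    [0, 0, 0],
    [0, 0, 0],
    [0, 0, 0],
    [0, 0, 0],
    [0, 0, 0],
    [0, 0, 0],
    [0, 0, 0]
  ],
  "fingers": 0.3
}}

```text
clock: 30.05
eef_pos: [0.5803, 0.0642, 0.2577]
eef_rot: [3.133, -0.001, 1.518]
ft_force: [0.2, -0.5, -0.1]
finger_gap: 0.647
```

```bash
python3 - <<'E'
from h import *
cv2.imwrite("pics/s17.png",get_image("scene"))
mv([.37,.25,.25],0); mv([.37,.25,.25],90);
E
```

```text
dp cm [ 17.46 -21.91   0.38] drot [ 0.2 -0.2 87. ] rows>=10.1 t 30.1 gap 0.646
dp cm [ 17.46 -21.91   0.38] drot [ 0.2 -0.  -3. ] rows>=5.6 t 30.1 gap 0.646
```

View pics/s17.png

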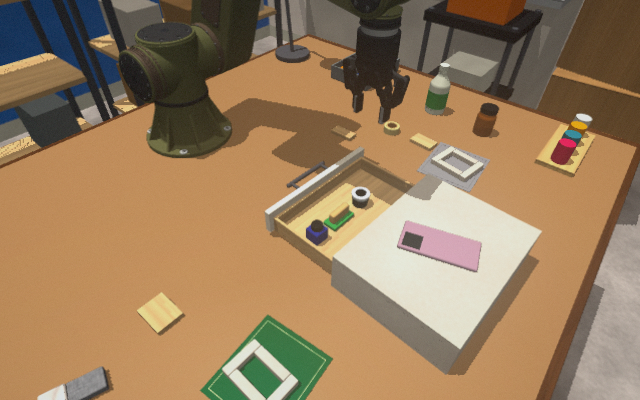

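```bash
python3 - <<'E'
from h import *
mv([.42,.28,.25],180)
E
```

```text
dp cm [ 20.72 -17.07   0.4 ] drot [  0.2   0.2 -93. ] rows>=10.8 t 30.1 gap 0.646
```

{"fn": "apply_moves", "kwargs": {
  "dp": [
    [20.7, -17.1, 0.4],
    [20.7, -17.1, 0.4],
    [20.7, -17.1, 0.4],
    [20.7, -17.1, 0.4],
    [20.7, -17.1, 0.4],
    [20.7, -17.1, 0.4],
    [20.7, -17.1, 0.4],
    [20.7, -17.1, 0.4],
    [20.7, -17.1, 0.4],
    [20.7, -17.1, 0.4],
    [20.7, -17.1, 0.4],
    [20.7, -17.1, 0.4],
    [20.7, -17.1, 0.4],
    [20.7, -17.1, 0.4],
    [20.7, -17.1, 0.4]
  ],
  "delta_rot": [
    [0, 0, -93],
    [0, 0, -93],
    [0, 0, -93],
    [0, 0, -93],
    [0, 0, -93],
    [0, 0, -93],
    [0, 0, -93],
    [0, 0, -93],
    [0, 0, -93],
    [0, 0, -93],
    [0, 0, -93],
    [0, 0, -93],
    [0, 0, -93],
    [0, 0, -93],
    [0, 0, -93]
  ],
  "fingers": 0.3
}}

```text
clock: 31.6
eef_pos: [0.4192, 0.2797, 0.2481]
eef_rot: [-3.141, -0.0, 3.14]
ft_force: [0.1, -0.9, 0.6]
finger_gap: 0.648
```

```bash
python3 - <<'E'
from h import *
p=camera_params("wrist");im=get_image("wrist");cv2.imwrite("pics/w18.png",im)
for d in outline_of("wrist","panel_34")[:4]:print(round(d["confidence"],2),np.round(d["rect"]),footprint(p,d["region"],.012))
E
```

```text
0.86 [407. 262.  33.  45.] [560.8 417.4  75.8  46.3  -4.8]
0.81 [331. 124.  27.  56.] [354.5 299.8  68.4  34.   -0. ]
```

View pics/w18.png

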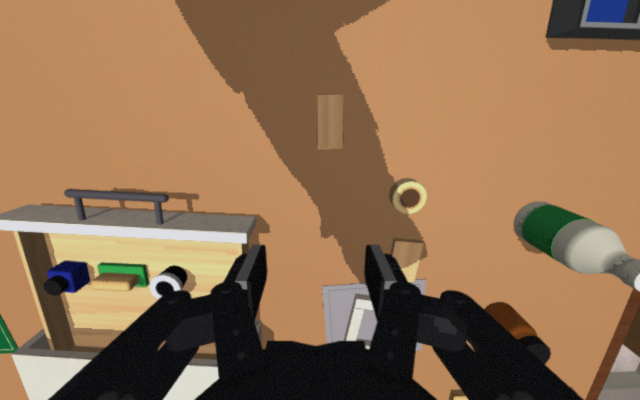

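```bash
python3 - <<'E'
from h import *
p=camera_params("wrist");print(tri([(p,(330.7,122)),(camera_params("scene"),(343,131.5))]),onz(p,(330.7,122),.012))
q=[onz(p,u,.012) for u in [(318,95),(343,96),(344,150),(319,149)]];print(np.round(q,4),np.mean(q,0))
mv([.355,.2995,.06],180); mv([.355,.2995,.004],180)
E
```

```text
(array([0.35457164, 0.30057441, 0.01028317]), np.float64(0.0005198677206355922)) [0.35492107 0.30079647 0.012     ]
[[0.3215 0.2841 0.012 ]
 [0.3228 0.3161 0.012 ]
 [0.3915 0.3194 0.012 ]
 [0.3901 0.2855 0.012 ]] [0.35649648 0.30124946 0.012     ]
dp cm [ 6.43  1.96 18.82] drot [-0.  -0.  -0.1] rows>=4.0 t 31.7 gap 0.644
dp cm [ 6.42  1.96 24.42] drot [-0.  -0.  -0.1] rows>=5.1 t 31.7 gap 0.644
```

{"fn": "apply_moves", "kwargs": {
  "dp": [
    [3, 1, 5],
    [6.4, 2.1, 10],
    [6.4, 2.1, 14],
    [6.4, 2.1, 18],
    [6.4, 2.1, 21],
    [6.4, 2.1, 22.5],
    [6.4, 2.1, 23.5],
    [6.4, 2.1, 24.2],
    [6.4, 2.1, 24.5],
    [6.4, 2.1, 24.5]
  ],
  "delta_rot": [
    [0, 0, -1.5],
    [0, 0, -1.5],
    [0, 0, -1.5],
    [0, 0, -1.5],
    [0, 0, -1.5],
    [0, 0, -1.5],
    [0, 0, -1.5],
    [0, 0, -1.5],
    [0, 0, -1.5],
    [0, 0, -1.5]
  ],
  "fingers": 0.15
}}

```text
clock: 32.7
eef_pos: [0.3555, 0.3009, 0.0036]
eef_rot: [3.141, 0.0, -3.116]
ft_force: [-0.4, 0.1, 0.1]
finger_gap: 0.577
```

```bash
python3 - <<'E'
from h import *
cv2.imwrite("pics/w19.png",get_image("wrist")); im=get_image("side"); cv2.imwrite("pics/d19.png",cv2.resize(im[240:360,280:420],None,fx=5,fy=5))
E
```

```text
(no output)
```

View pics/w19.png

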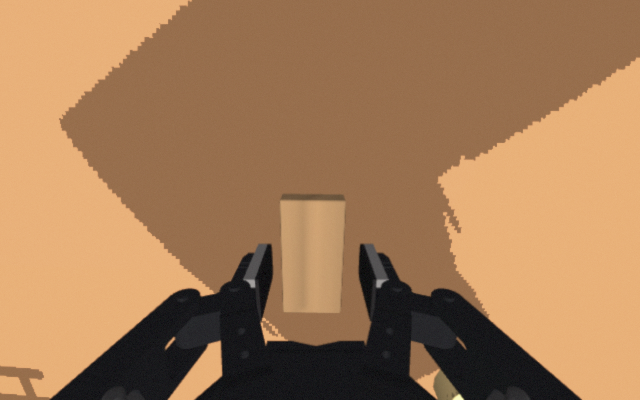

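View pics/d19.png

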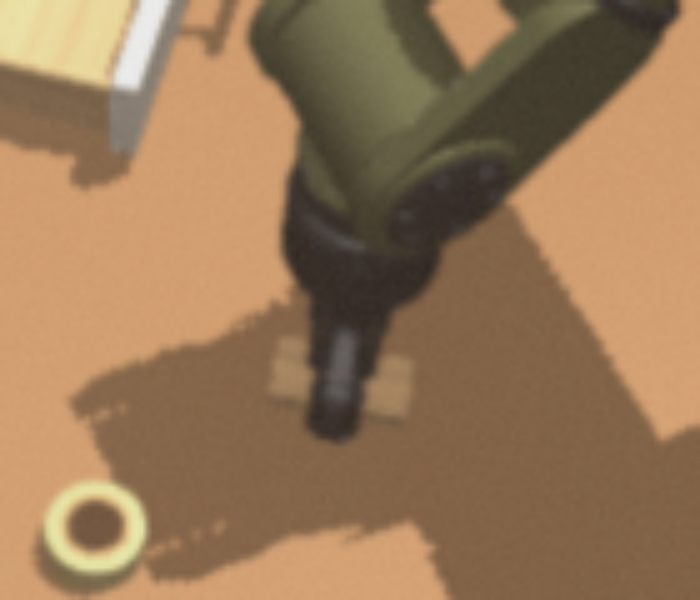

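{"fn": "apply_moves", "kwargs": {
  "dp": [
    [0, 0, 0.2],
    [0, 0, 0.4],
    [0, 0, 0.4]
  ],
  "delta_rot": [
    [0, 0, 0],
    [0, 0, 0],
    [0, 0, 0]
  ]
}}

```text
clock: 33.1
eef_pos: [0.3552, 0.3008, -0.0008]
eef_rot: [-3.142, -0.0, -3.116]
ft_force: [-0.6, 0.3, 0.3]
finger_gap: 0.574
```

{"fn": "apply_moves", "kwargs": {
  "dp": [
    [0, 0, 0],
    [0, 0, 0],
    [0, 0, 0],
    [0, 0, 0],
    [0, 0, 0],
    [0, 0, 0]
  ],
  "delta_rot": [
    [0, 0, 0],
    [0, 0, 0],
    [0, 0, 0],
    [0, 0, 0],
    [0, 0, 0],
    [0, 0, 0]
  ],
  "fingers": -1,
  "force": 50
}}

```text
clock: 33.7
eef_pos: [0.3554, 0.3009, -0.0004]
eef_rot: [3.141, 0.0, -3.116]
ft_force: [-0.6, -0.7, 5.5]
finger_gap: 0.381
```

{"fn": "apply_moves", "kwargs": {
  "dp": [
    [0, 0, -2],
    [0, 0, -6],
    [0, 0, -10],
    [0, 0, -14],
    [0, 0, -18],
    [0, 0, -18]
  ],
  "delta_rot": [
    [0, 0, 0],
    [0, 0, 0],
    [0, 0, 0],
    [0, 0, 0],
    [0, 0, 0],
    [0, 0, 0]
  ]
}}

```text
clock: 34.3
eef_pos: [0.3567, 0.3019, 0.1841]
eef_rot: [3.137, 0.007, -3.116]
ft_force: [-0.4, 0.6, -0.4]
finger_gap: 0.379
```

```bash
python3 - <<'E'
from h import *
cv2.imwrite("pics/w20.png",get_image("wrist"))
mv([.583,.131,.18],87)
E
```

```text
dp cm [-22.25 -17.61   0.17] drot [ 0.3  0.  94.5] rows>=11.0 t 34.35 gap 0.383
```

View pics/w20.png

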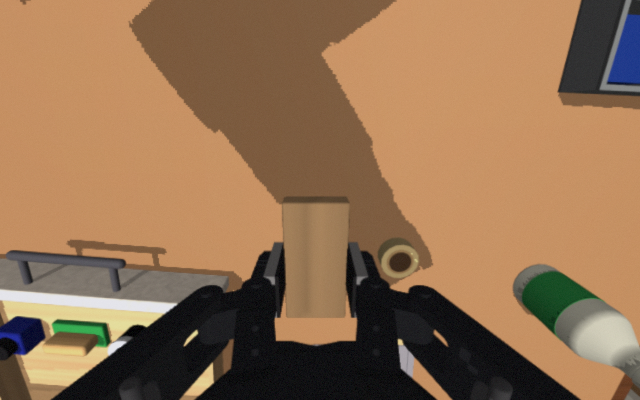

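{"fn": "apply_moves", "kwargs": {
  "dp": [
    [-22.3, -17.6, 0.2],
    [-22.3, -17.6, 0.2],
    [-22.3, -17.6, 0.2],
    [-22.3, -17.6, 0.2],
    [-22.3, -17.6, 0.2],
    [-22.3, -17.6, 0.2],
    [-22.3, -17.6, 0.2],
    [-22.3, -17.6, 0.2],
    [-22.3, -17.6, 0.2],
    [-22.3, -17.6, 0.2],
    [-22.3, -17.6, 0.2],
    [-22.3, -17.6, 0.2],
    [-22.3, -17.6, 0.2],
    [-22.3, -17.6, 0.2],
    [-22.3, -17.6, 0.2]
  ],
  "delta_rot": [
    [0, 0, 94.5],
    [0, 0, 94.5],
    [0, 0, 94.5],
    [0, 0, 94.5],
    [0, 0, 94.5],
    [0, 0, 94.5],
    [0, 0, 94.5],
    [0, 0, 94.5],
    [0, 0, 94.5],
    [0, 0, 94.5],
    [0, 0, 94.5],
    [0, 0, 94.5],
    [0, 0, 94.5],
    [0, 0, 94.5],
    [0, 0, 94.5]
  ]
}}

```text
clock: 35.85
eef_pos: [0.5827, 0.1307, 0.177]
eef_rot: [-3.141, 0.0, 1.52]
ft_force: [0.0, 0.6, -1.0]
finger_gap: 0.381
```

```bash
python3 - <<'E'
from h import *
cv2.imwrite("pics/w21.png",get_image("wrist"));cv2.imwrite("pics/s21.png",get_image("scene"))
mv([.583,.131,.0245],87)
E
```

```text
dp cm [ 0.03  0.03 15.27] drot [-0.  -0.   0.1] rows>=3.1 t 35.95 gap 0.381
```

View pics/w21.png

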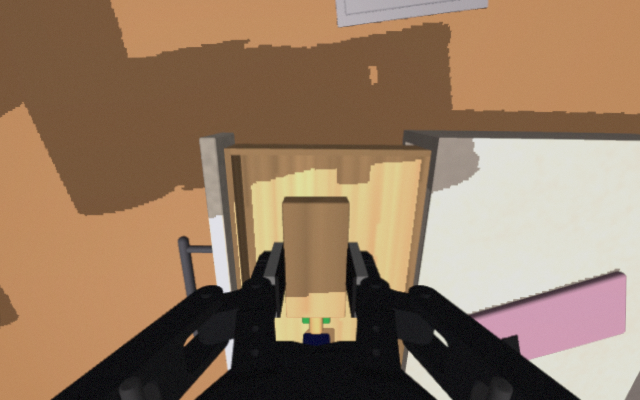

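View pics/s21.png

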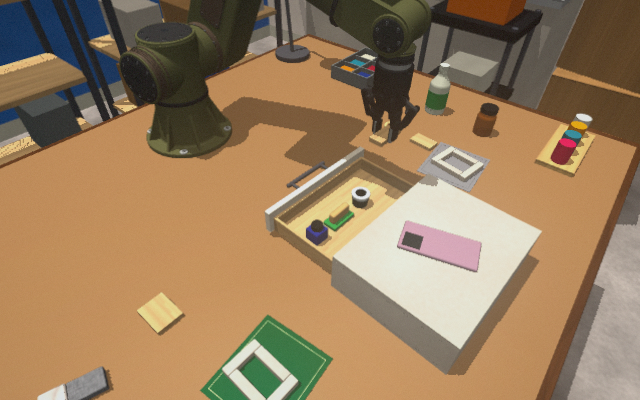

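```bash
python3 - <<'E'
from h import *
p=camera_params("wrist")
print(onz(p,(320,155),.056),onz(p,(320,198),.177+.012),onz(p,(316,298),.177+.012),onz(p,(213,140),.076),onz(p,(234,140),.076))
E
```

```text
[0.59013168 0.17035157 0.056     ] [0.58797348 0.16948873 0.189     ] [0.58304154 0.11114513 0.189     ] [0.49830302 0.19118751 0.076     ] [0.51647867 0.19019652 0.076     ]
```

{"fn": "apply_moves", "kwargs": {
  "dp": [
    [-0.65, 1.5, 4],
    [-0.65, 1.5, 8],
    [-0.65, 1.5, 11],
    [-0.65, 1.5, 13.5],
    [-0.65, 1.5, 15],
    [-0.65, 1.5, 15.4],
    [-0.65, 1.5, 15.4]
  ],
  "delta_rot": [
    [0, 0, 0],
    [0, 0, 0],
    [0, 0, 0],
    [0, 0, 0],
    [0, 0, 0],
    [0, 0, 0],
    [0, 0, 0]
  ]
}}

```text
clock: 36.65
eef_pos: [0.5976, 0.1234, 0.0236]
eef_rot: [3.141, -0.0, 1.518]
ft_force: [-0.1, 0.0, 0.3]
finger_gap: 0.38
```

{"fn": "apply_moves", "kwargs": {
  "dp": [
    [0, 0, 0],
    [0, 0, 0],
    [0, 0, 0],
    [0, 0, -2],
    [0, 0, -5],
    [0, 0, -9],
    [0, 0, -14],
    [0, 0, -19],
    [0, 0, -22],
    [0, 0, -22]
  ],
  "delta_rot": [
    [0, 0, 0],
    [0, 0, 0],
    [0, 0, 0],
    [0, 0, 0],
    [0, 0, 0],
    [0, 0, 0],
    [0, 0, 0],
    [0, 0, 0],
    [0, 0, 0],
    [0, 0, 0]
  ],
  "fingers": 0
}}

```text
clock: 37.65
eef_pos: [0.5986, 0.1236, 0.249]
eef_rot: [3.133, -0.002, 1.518]
ft_force: [-0.1, -0.2, 0.5]
finger_gap: 0.502
```

```bash
python3 - <<'E'
from h import *
mv([.437,.03,.25],87)
E
```

```text
dp cm [-10.2  -15.65  -0.25] drot [ 0.5 -0.1 -0. ] rows>=3.7 t 37.65 gap 0.502
```

{"fn": "apply_moves", "kwargs": {
  "dp": [
    [-10.2, -15.7, -2],
    [-10.2, -15.7, -2],
    [-10.2, -15.7, -2],
    [-10.2, -15.7, -2],
    [-10.2, -15.7, -2],
    [-10.2, -15.7, -2]
  ],
  "delta_rot": [
    [0, 0, 0],
    [0, 0, 0],
    [0, 0, 0],
    [0, 0, 0],
    [0, 0, 0],
    [0, 0, 0]
  ],
  "fingers": -0.4
}}

```text
clock: 38.25
eef_pos: [0.4352, 0.0296, 0.2636]
eef_rot: [3.14, -0.0, 1.517]
ft_force: [0.4, 0.4, -0.4]
finger_gap: 0.3
```

```bash
python3 - <<'E'
from h import *
p=camera_params("wrist")
cv2.imwrite("pics/w22.png",get_image("wrist"));cv2.imwrite("pics/s22.png",get_image("scene"));cv2.imwrite("pics/d22.png",get_image("side"))
E
```

```text
(no output)
```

View pics/w22.png

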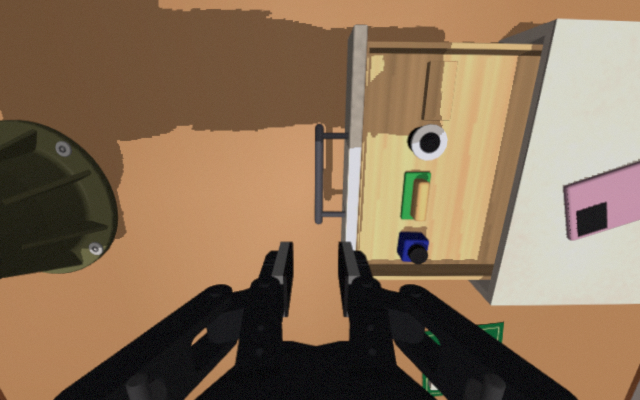

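View pics/s22.png

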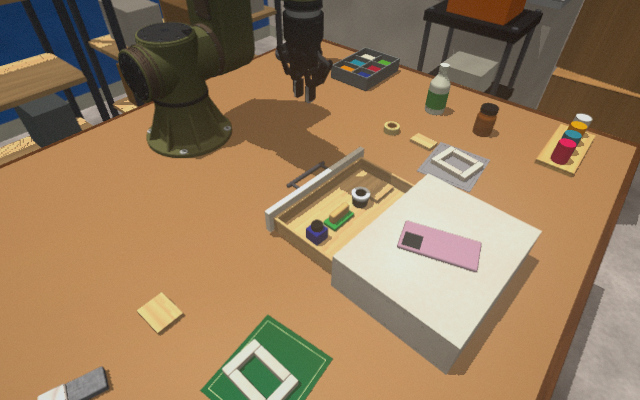

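View pics/d22.png

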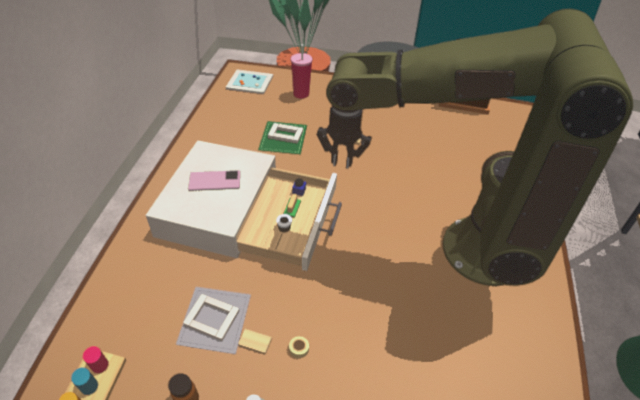

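```bash
python3 - <<'E'
from h import *
p=camera_params("wrist")
h=[onz(p,u,.06) for u in [(319,129),(319,221)]]; print(h,np.mean(h,0))
mv([.40,.031,.15],87); mv([.40,.031,.047],87)
E
```

```text
[array([0.44408393, 0.08881252, 0.06      ]), array([ 0.43832587, -0.03057229,  0.06      ])] [0.4412049  0.02912011 0.06      ]
dp cm [-0.1  -3.57 11.29] drot [-0. -0.  0.] rows>=2.4 t 38.4 gap 0.302
dp cm [-0.1  -3.56 21.59] drot [-0. -0.  0.] rows>=4.4 t 38.4 gap 0.302
```

{"fn": "apply_moves", "kwargs": {
  "dp": [
    [0, -3.6, 0],
    [0, -3.6, 5],
    [0, -3.6, 10],
    [0, -3.6, 14],
    [0, -3.6, 18],
    [0, -3.6, 21],
    [0, -3.6, 21.6],
    [0, -3.6, 21.6]
  ],
  "delta_rot": [
    [0, 0, 0],
    [0, 0, 0],
    [0, 0, 0],
    [0, 0, 0],
    [0, 0, 0],
    [0, 0, 0],
    [0, 0, 0],
    [0, 0, 0]
  ],
  "fingers": -1,
  "force": 20
}}

```text
clock: 39.2
eef_pos: [0.3993, 0.0319, 0.0469]
eef_rot: [-3.14, 0.0, 1.519]
ft_force: [-0.1, 0.1, -0.2]
finger_gap: -0.001
```

{"fn": "apply_moves", "kwargs": {
  "dp": [
    [0, 0.7, 0],
    [0, 1.3, 0],
    [0, 1.9, 0],
    [0, 2.5, 0],
    [0, 3.2, 0],
    [0, 4, 0],
    [0, 5, 0],
    [0, 6, 0],
    [0, 7, 0],
    [0, 8, 0],
    [0, 9, 0],
    [0, 10, 0],
    [0, 11, 0],
    [0, 12, 0],
    [0, 13, 0],
    [0, 14, 0],
    [0, 15, 0],
    [0, 16, 0],
    [0, 16.5, 0],
    [0, 16.5, 0]
  ],
  "delta_rot": [
    [0, 0, 0],
    [0, 0, 0],
    [0, 0, 0],
    [0, 0, 0],
    [0, 0, 0],
    [0, 0, 0],
    [0, 0, 0],
    [0, 0, 0],
    [0, 0, 0],
    [0, 0, 0],
    [0, 0, 0],
    [0, 0, 0],
    [0, 0, 0],
    [0, 0, 0],
    [0, 0, 0],
    [0, 0, 0],
    [0, 0, 0],
    [0, 0, 0],
    [0, 0, 0],
    [0, 0, 0]
  ]
}}

```text
clock: 41.2
eef_pos: [0.5647, 0.023, 0.0473]
eef_rot: [3.141, -0.0, 1.518]
ft_force: [-0.2, -0.3, -0.7]
finger_gap: 0.0
```

```bash
python3 - <<'E'
from h import *
cv2.imwrite("pics/s23.png",get_image("scene")); d=get_image("side");cv2.imwrite("pics/d23.png",cv2.resize(d[120:280,140:340],None,fx=4,fy=3.75))
E
```

```text
(no output)
```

View pics/d23.png

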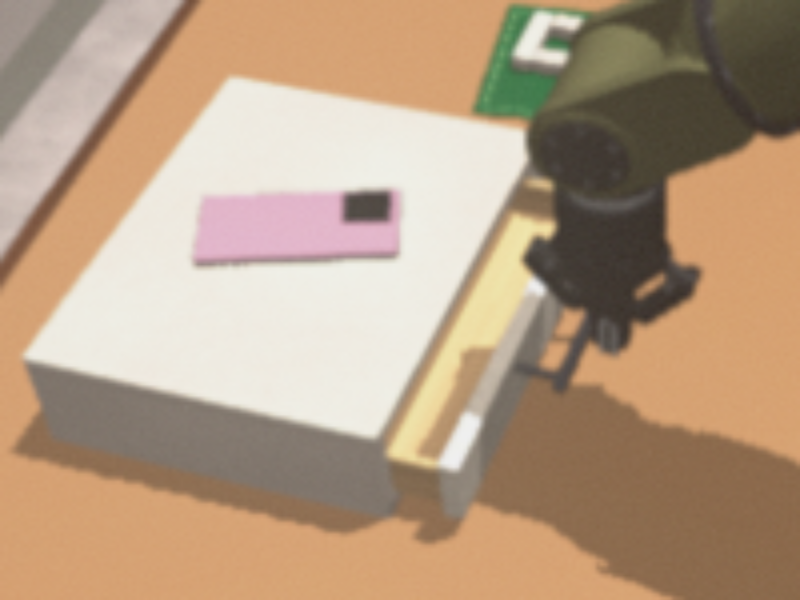

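View pics/s23.png

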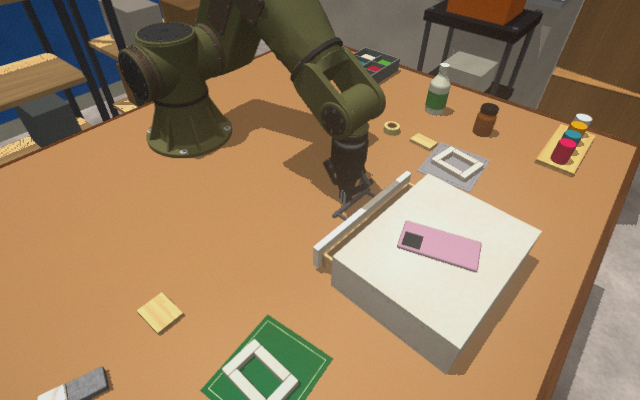

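{"fn": "apply_moves", "kwargs": {
  "dp": [
    [0, 0.6, 0],
    [0, 1.2, 0],
    [0, 1.8, 0],
    [0, 2.4, 0],
    [0, 3, 0],
    [0, 3.5, 0],
    [0, 4, 0],
    [0, 4.4, 0],
    [0, 4.7, 0],
    [0, 4.7, 0],
    [0, 4.7, 0]
  ],
  "delta_rot": [
    [0, 0, 0],
    [0, 0, 0],
    [0, 0, 0],
    [0, 0, 0],
    [0, 0, 0],
    [0, 0, 0],
    [0, 0, 0],
    [0, 0, 0],
    [0, 0, 0],
    [0, 0, 0],
    [0, 0, 0]
  ]
}}

```text
clock: 42.4
eef_pos: [0.6063, 0.0208, 0.047]
eef_rot: [-3.128, 0.001, 1.519]
ft_force: [-46.0, 0.4, 27.8]
finger_gap: 0.002
```

{"fn": "apply_moves", "kwargs": {
  "dp": [
    [0, 0.2, 0],
    [0, 0.4, 0],
    [0, 0.5, 0]
  ],
  "delta_rot": [
    [0, 0, 0],
    [0, 0, 0],
    [0, 0, 0]
  ]
}}

```text
clock: 42.7
eef_pos: [0.6071, 0.0207, 0.0468]
eef_rot: [-3.116, 0.001, 1.519]
ft_force: [-93.8, 0.5, 56.2]
finger_gap: 0.002
```

Contact is firm and the wrist force is high, so I'm backing off.

{"fn": "apply_moves", "kwargs": {
  "dp": [
    [0, -0.7, 0],
    [0, -1.5, 0],
    [0, -2.5, 0],
    [0, -3.5, 0],
    [0, -3.5, 0]
  ],
  "delta_rot": [
    [0, 0, 0],
    [0, 0, 0],
    [0, 0, 0],
    [0, 0, 0],
    [0, 0, 0]
  ]
}}

```text
clock: 43.2
eef_pos: [0.5807, 0.0222, 0.0473]
eef_rot: [3.142, -0.0, 1.518]
ft_force: [-1.0, -0.5, 0.2]
finger_gap: 0.0
```

```bash
python3 - <<'E'
from h import *
cv2.imwrite("pics/s24.png",get_image("scene")[150:320,280:480].repeat(4,0)[:600].repeat(4,1)); d=get_image("side");cv2.imwrite("pics/d24.png",cv2.resize(d[120:280,140:340],None,fx=4,fy=3.75))
E
```

```text
(no output)
```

View pics/d24.png

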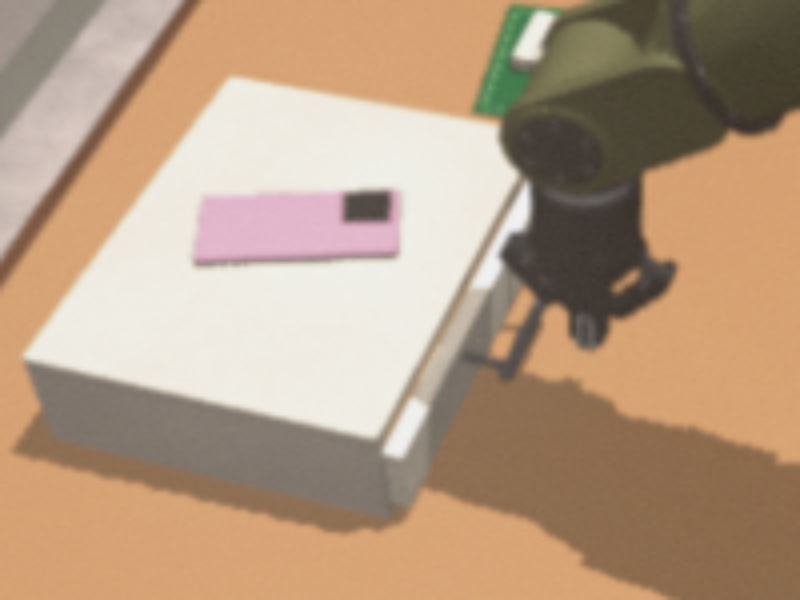

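View pics/s24.png

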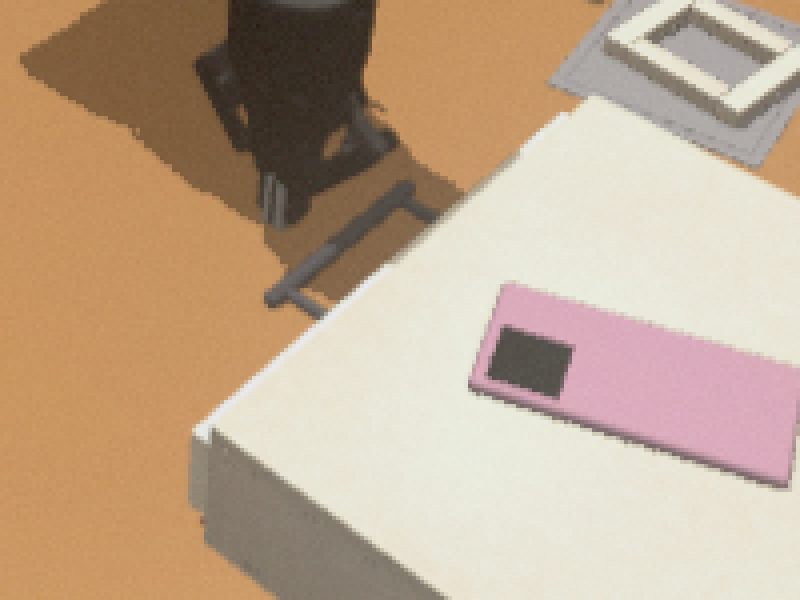

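```bash
python3 - <<'E'
from h import *
a,b=camera_params("scene"),camera_params("side")
for u,v in [((347.5,224.5),(140+540/4,120+308/3.75)),((382,197),(140+508/4,120+372/3.75))]: print(tri([(a,u),(b,v)]))
mv([.56,.024,.13],177); mv([.58,.024,.047],177)
E
```

```text
(array([ 0.61733481, -0.01998157,  0.0356336 ]), np.float64(0.009143590898829107))
(array([0.62645775, 0.07839418, 0.06040438]), np.float64(0.004057207257830634))
dp cm [ 0.08 -2.16 -8.25] drot [  0.   0. -90.] rows>=10.5 t 43.3 gap -0.003
dp cm [ 0.18 -0.17  0.05] drot [  0.   0. -90.] rows>=10.5 t 43.3 gap -0.003
```

{"fn": "apply_moves", "kwargs": {
  "dp": [
    [0, -2, 0],
    [0, -2, -4],
    [0, -2, -8],
    [0, -2, -8],
    [0, -2, -8],
    [0, -2, -8],
    [0, -2, -8],
    [0, -2, -8],
    [0, -2, -8],
    [0, -2, -8],
    [0, -2, -8],
    [0, -2, -8],
    [0, -2, -8],
    [0, -2, -8],
    [0, -2, -8],
    [0, -2, -8],
    [0, -2, -8]
  ],
  "delta_rot": [
    [0, 0, 0],
    [0, 0, 0],
    [0, 0, -10],
    [0, 0, -90],
    [0, 0, -90],
    [0, 0, -90],
    [0, 0, -90],
    [0, 0, -90],
    [0, 0, -90],
    [0, 0, -90],
    [0, 0, -90],
    [0, 0, -90],
    [0, 0, -90],
    [0, 0, -90],
    [0, 0, -90],
    [0, 0, -90],
    [0, 0, -90]
  ]
}}

```text
clock: 45.0
eef_pos: [0.5611, 0.0232, 0.1273]
eef_rot: [-3.142, 0.0, 3.088]
ft_force: [-0.1, 0.3, -0.5]
finger_gap: 0.002
```

```bash
python3 - <<'E'
from h import *
s=get_image("scene"); cv2.imwrite("pics/s25.png",cv2.resize(s[150:300,300:460],None,fx=5,fy=4,interpolation=2)); d=get_image("side");cv2.imwrite("pics/d25.png",cv2.resize(d[120:280,140:340],None,fx=4,fy=3.75))
mv([.585,.0225,.044],177)
E
```

```text
dp cm [-2.39  0.06  8.33] drot [ 0.   0.  -0.1] rows>=1.7 t 45.1 gap 0.002
```

View pics/s25.png

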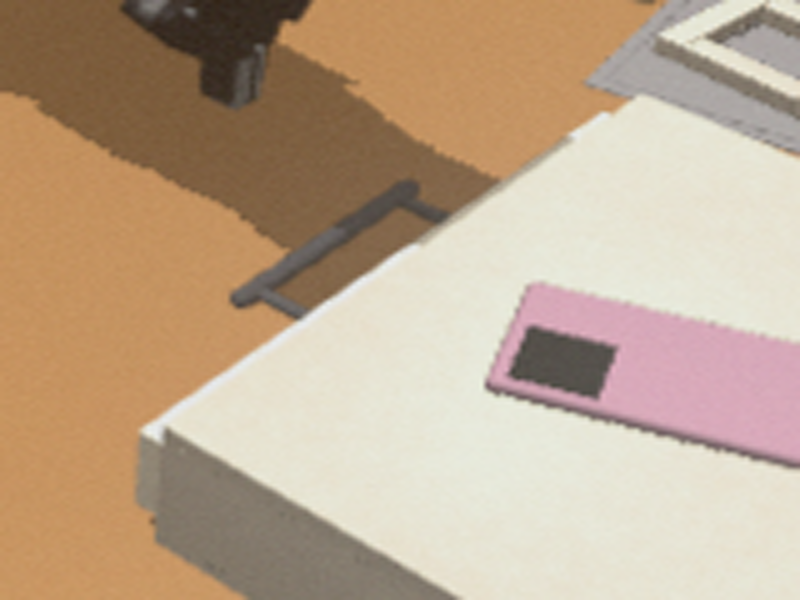

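View pics/d25.png

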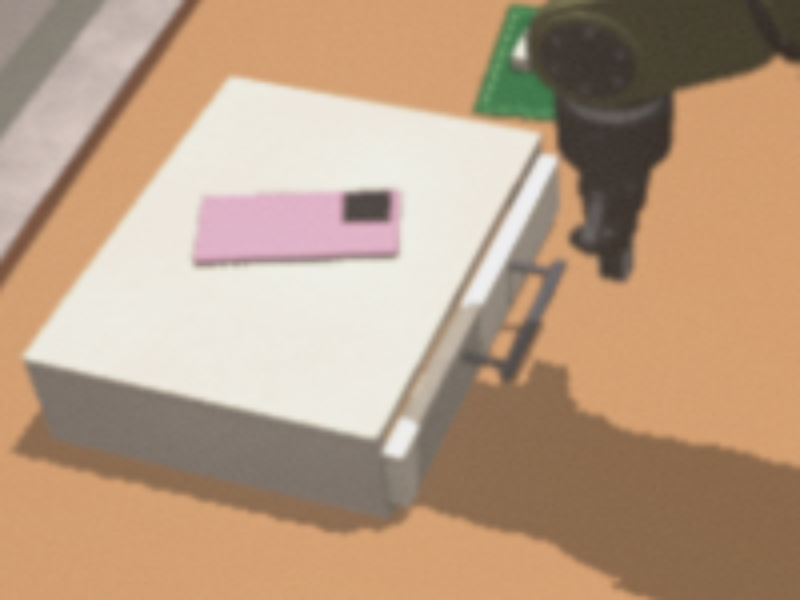

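{"fn": "apply_moves", "kwargs": {
  "dp": [
    [-2.4, 0, 3],
    [-2.4, 0, 6],
    [-2.4, 0, 8.2],
    [-2.4, 0, 8.2],
    [-3, 0, 8.2],
    [-3.5, 0, 8.2],
    [-4, 0, 8.2],
    [-4.3, 0, 8.2],
    [-4.6, 0, 8.2],
    [-4.8, 0, 8.2]
  ],
  "delta_rot": [
    [0, 0, 0],
    [0, 0, 0],
    [0, 0, 0],
    [0, 0, 0],
    [0, 0, 0],
    [0, 0, 0],
    [0, 0, 0],
    [0, 0, 0],
    [0, 0, 0],
    [0, 0, 0]
  ]
}}

```text
clock: 46.1
eef_pos: [0.6082, 0.0207, 0.0454]
eef_rot: [-3.142, -0.003, 3.089]
ft_force: [-21.5, 0.5, 14.3]
finger_gap: 0.001
```

```bash
python3 - <<'E'
from h import *
s=get_image("scene"); cv2.imwrite("pics/s26.png",cv2.resize(s[150:300,300:460],None,fx=5,fy=4,interpolation=2)); d=get_image("side");cv2.imwrite("pics/d26.png",cv2.resize(d[140:260,200:320],None,fx=5,fy=5,interpolation=2))
cv2.imwrite("pics/w26.png",get_image("wrist")); print(readout.state()["ft_force"],readout.state()["moment"])
E
```

```text
[-10.92169597   0.01107721   6.82543605] [-0.01442546  1.58817737  0.00277472]
```

View pics/s26.png

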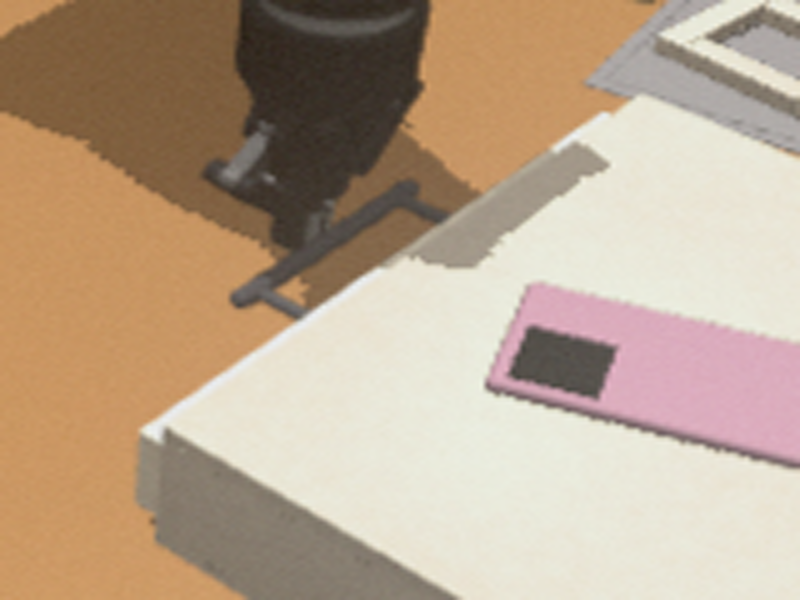

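View pics/d26.png

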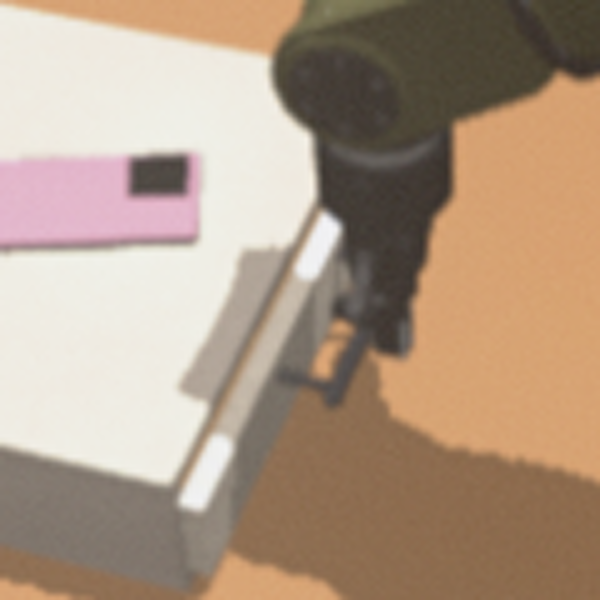

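View pics/w26.png

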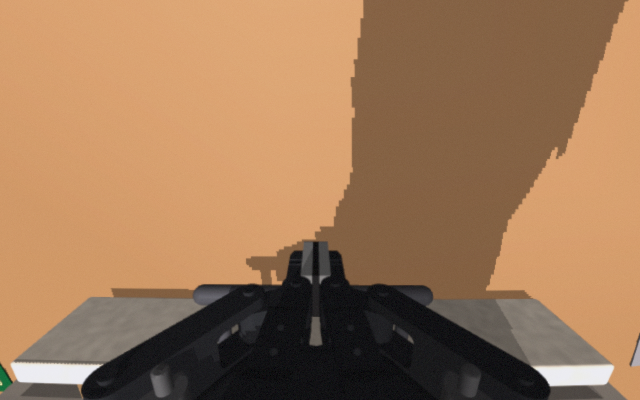

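{"fn": "apply_moves", "kwargs": {
  "dp": [
    [2, 0, 0],
    [4, 0, -3],
    [6, 0, -8],
    [8, 0, -12],
    [10, 0, -16],
    [12, 0, -18],
    [12, 0, -18]
  ],
  "delta_rot": [
    [0, 0, 0],
    [0, 0, 0],
    [0, 0, 0],
    [0, 0, 0],
    [0, 0, 0],
    [0, 0, 0],
    [0, 0, 0]
  ]
}}

```text
clock: 46.95
eef_pos: [0.4888, 0.0271, 0.2287]
eef_rot: [3.141, 0.006, 3.089]
ft_force: [0.3, 0.2, -1.2]
finger_gap: -0.001
```

```bash
python3 - <<'E'
from h import *
mv([.60,-.01,.25],87)
E
```

```text
dp cm [-11.31  -3.12  -2.07] drot [ 0.3  0.2 90. ] rows>=10.5 t 46.95 gap -0.001
```

{"fn": "apply_moves", "kwargs": {
  "dp": [
    [-11.3, -3.1, -2],
    [-11.3, -3.1, -2],
    [-11.3, -3.1, -2],
    [-11.3, -3.1, -2],
    [-11.3, -3.1, -2],
    [-11.3, -3.1, -2],
    [-11.3, -3.1, -2],
    [-11.3, -3.1, -2],
    [-11.3, -3.1, -2],
    [-11.3, -3.1, -2],
    [-11.3, -3.1, -2],
    [-11.3, -3.1, -2],
    [-11.3, -3.1, -2],
    [-11.3, -3.1, -2]
  ],
  "delta_rot": [
    [0, 0, 90],
    [0, 0, 90],
    [0, 0, 90],
    [0, 0, 90],
    [0, 0, 90],
    [0, 0, 90],
    [0, 0, 90],
    [0, 0, 90],
    [0, 0, 90],
    [0, 0, 90],
    [0, 0, 90],
    [0, 0, 90],
    [0, 0, 90],
    [0, 0, 90]
  ]
}}

```text
clock: 48.35
eef_pos: [0.6005, -0.01, 0.2448]
eef_rot: [-3.141, -0.0, 1.52]
ft_force: [0.0, 0.4, 0.5]
finger_gap: 0.0
```

```bash
python3 - <<'E'
from h import *
im=get_image("wrist"); cv2.imwrite("pics/w27.png",im); cv2.imwrite("pics/w27z.png",cv2.resize(im[0:200,290:440],None,fx=4,fy=3,interpolation=2))
im=cv2.imread("pics/w2.png");cv2.imwrite("pics/w2z.png",cv2.resize(im[0:200,290:440],None,fx=4,fy=3,interpolation=2))
print(readout.state()["eef_pos"])
E
```

```text
[ 0.60046054 -0.00998003  0.24496315]
```

View pics/w27z.png

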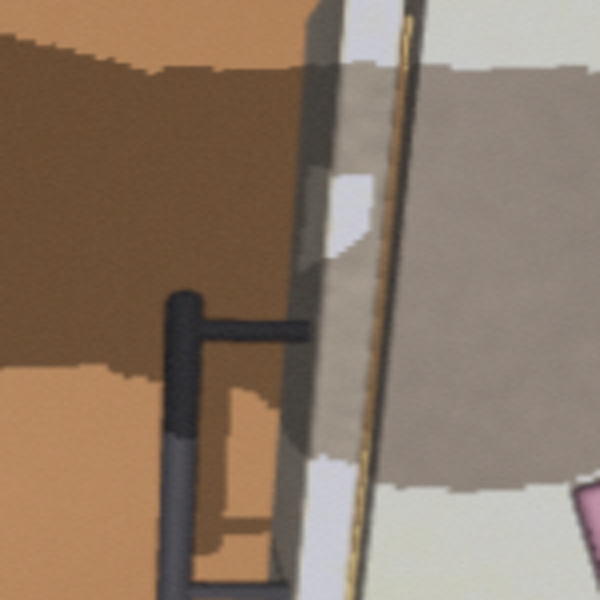

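View pics/w2z.png

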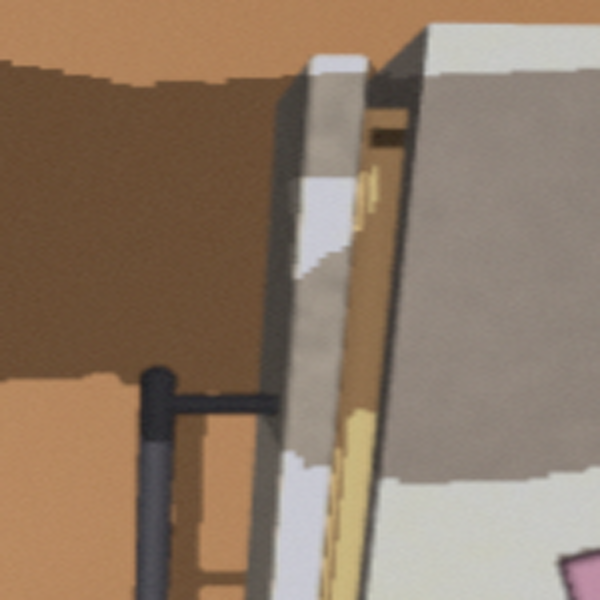

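```bash
python3 - <<'E'
from h import *
p=camera_params("wrist")
f=lambda zx,zy,z: onz(p,(290+zx/4,zy/3),z).round(4)
print("front outer",f(315,400,.076),"inner",f(366,400,.076),"cab",f(388,400,.095))
print("bar",f(180,440,.06))
print("row100 front outer",f(342,100,.076),"inner",f(394,100,.076),"cab top",f(418,100,.095))
E
```

```text
front outer [0.6626 0.0434 0.076 ] inner [0.6765 0.0427 0.076 ] cab [0.6779 0.0441 0.095 ]
bar [0.6263 0.0288 0.06  ]
row100 front outer [0.6688 0.1403 0.076 ] inner [0.6817 0.1397 0.076 ] cab top [0.6827 0.1352 0.095 ]
```

```bash
python3 - <<'E'
from h import *
a=camera_params("scene")
print("front -y outer top",onz(a,(300+140/5,150+432/4),.076),"cab -y top",onz(a,(300+166/5,150+428/4),.095),"front inner top",onz(a,(300+163/5,150+437/4),.076))
print("front -y outer bottom row", onz(a,(300+138/5,150+505/4),.0)," cab bottom",onz(a,(300+157/5,150+540/4),0))
s=get_image("scene"); cv2.imwrite("pics/s28.png",cv2.resize(s[235:295,315:365],None,fx=12,fy=10,interpolation=2))
d=get_image("side"); cv2.imwrite("pics/d28.png",cv2.resize(d[200:265,215:265],None,fx=12,fy=9,interpolation=2))
E
```

```text
front -y outer top [ 0.65299108 -0.15070911  0.076     ] cab -y top [ 0.6678964 -0.1546494  0.095    ] front inner top [ 0.66167475 -0.14735585  0.076     ]
front -y outer bottom row [ 0.64664649 -0.14037088  0.        ]  cab bottom [ 0.66611221 -0.15225422  0.        ]
```

View pics/s28.png

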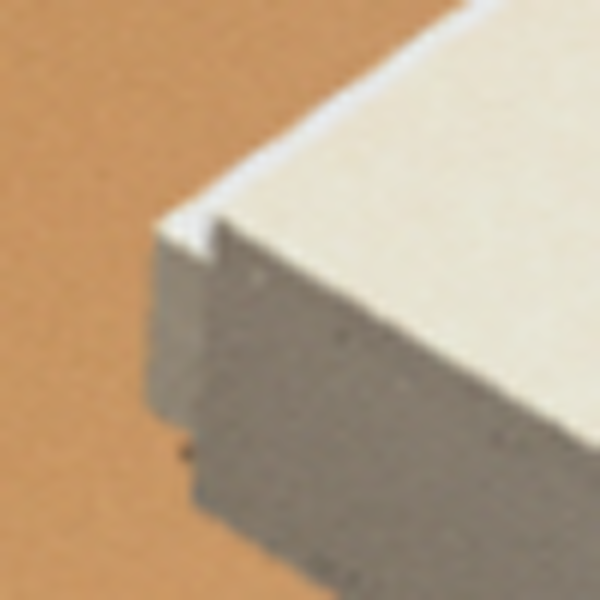

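View pics/d28.png

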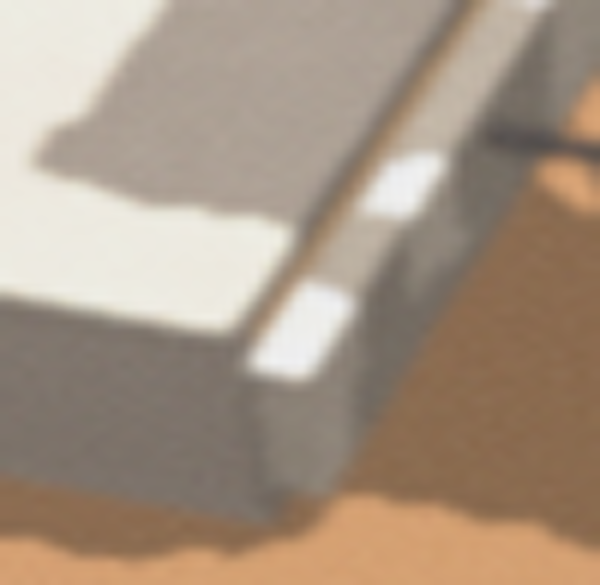

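View pics/w27.png

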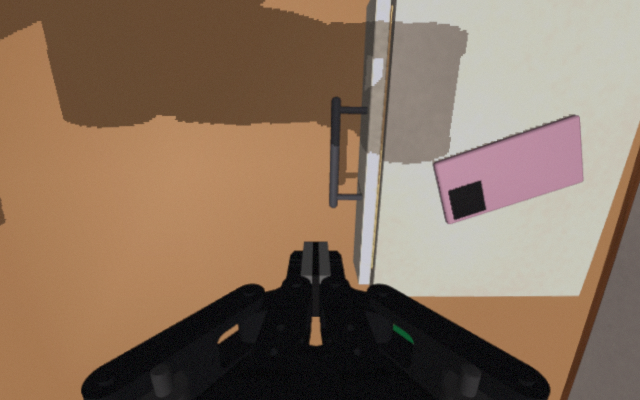

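```bash
python3 - <<'E'
from h import *
p=camera_params("scene"); get_image("scene")
for d in outline_of("scene","panel_54")[:3]: print("panel",d["confidence"],np.round(d["rect"]))
for d in outline_of("scene","tape")[:1]: print("tape",d["confidence"],np.round(d["rect"]))
for t in ["cup_black","cup_amber","cup_teal","ink","float","tin"]: print(t,[(round(d["confidence"],2),np.round(d["rect"])) for d in search_frame("scene",t)[:1]])
s=readout.state(); print(s["clock"],s["ft_force"])
print(robot.sign_off())
E
```

```text
panel 0.78 [426. 143.  23.  17.]
panel 0.74 [160. 316.  44.  39.]
panel 0.71 [458. 164.  55.  37.]
tape 0.54 [392. 129.  17.  14.]
cup_black [(0.2, array([375., 227.,  96.,  96.]))]
cup_amber []
cup_teal [(0.45, array([458., 165.,  56.,  39.]))]
ink [(0.65, array([367., 233.,  78.,  86.]))]
float []
tin []
48.95 [-0.10133929 -0.15919367  0.00481133]
the job is handed in; nothing more can be done
None
```

The kit is packed, the drawer is pushed shut, and the job is handed in at about 49 s. My last checks point to a good result, but one push was harder than planned and the drawer's reading is inferred from images.

**Packed:** The ink bottle, the float and the black cup were the only kit items out on the table. The frame on the mat measured about 74 mm wide, which makes it the narrow one, so `panel_34` (measured 68 x 34 mm) went in with them. I saw all four lying in the drawer before I closed it.

**Drawer shut:** The drawer came up against a hard stop, and its front lies against the cabinet face. I measured a gap of about 1 mm; the calibration is only good to about 2 mm. I read "flush" as the front resting against the cabinet face. If it means level with it instead, the drawer would still be more than 8 mm open. The width of the front and the hard stop both argue against that.

**Hard push:** I sent one extra small push before reading the force from the one before it. The wrist force peaked at about 94 N (limit 120 N) before I backed off. I believe only the fingers pressed on the handle bar, but I can't rule out that the gripper's body touched something with over 40 N. A second, gentler push from another angle stopped at the same place.

**Other checks:**
- The other two panels and the tape were within a few pixels of where they started in the last picture.
- The arm was clear, with no force reading.
- The detectors still gave "ink" (0.65) and "cup_teal" (0.45). I took both as false, since their boxes fall on the cabinet and on the frame on the grey card.

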